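Close the bench caliper on a spacer tube

ROBOT

A 6-joint arm with a two-finger parallel gripper is mounted at the origin on the work surface. World frame = base frame: x ahead of the robot, y to its left, z up, the work surface at z = 0. Lengths are in mm, angles in rad, forces in N, time in s.
With the tool pointing down it reaches from about 375 to 900 mm from the base axis. Payload 3.1 kg.
Tool frame: the origin (TCP) lies at the very end of the fingers, on their centre line; the grasp point (between the pads) lies 19 mm behind it; z points along the fingers, x is the direction in which the jaws open and shut, and the axes are right-handed (so a half turn about z gives the same grasp; the last joint's range is limited). The gripper opens to 85 mm and grips with 20 to 120 N. Pads are 22 mm wide; open, the fingers measure 114 mm over their backs; the gripper's body (76 mm by 85 mm) begins 54 mm behind the grasp point. The pads swing forward as they close: fully open they stand 13 mm farther back than shut.
Start: joints at [-1.419, 0.527, 1.433, -0, 1.181, -0.178], TCP at [203.022, -591.083, 231.31] pointing down, gripper open.
Joint ranges: [-3.08, 3.08], [-0.75, 2.2], [0.22, 2.44], [-1.43, 4.57], [0, 2.65], [-2.85, 2.85]. Speed limits (rad/s): [2.79, 2.79, 3.14, 3.14, 3.14, 3.14].

INTERFACE

Orientations are given as a 3x3 rotation matrix whose columns are the frame's x, y, z axes.
In Python, from cell import arm gives the robot as it stands.
- The arm moves only by the tool servo_tool, never from a script. Its argument "series" is a list of rows, each a list of 3 entries, a list of its own where there are three numbers: the opening in per cent of the stroke, from 0 (shut) to 100 (fully open), then the shift along the tool's x, y, z in cm, then the turn about the tool's z in degrees. In form: [[fingers, [dx, dy, dz], spin], ...]. A call has 1 to 10 rows; each row shifts and turns the pose as measured when the row begins, along the tool's axes as they then stand; what a row does not reach is not made up. A row lasts 1/8 s, in which the tool goes at most 62.5 mm and 10.7 degrees, less where a joint would pass 70% of its speed; a pose out of reach is approached as far as the arm can. A call with a gripper value outside its range is refused whole. The fingers move at their own pace and stop on an object; the grip force is fixed at half the most. Time passes only in rows, so rows that do not move let the fingers close. It gives the time, the measured TCP pose, the force and the opening at its end, in the units of the state.
- arm.get_state(): the state, without advancing time (a new reading comes with each control period).
- arm.get_image(name): name is "side" or "top"; returns a dict with "frame" (480x640x3 uint8, blue, green, red), "z_map" (480x640 float32, mm along the optical axis (not along the pixel's ray), 0 where there is no reading), "fx", "fy", "cx", "cy" (pixels), "eye" and "orientation" of the camera in the world. Camera axes: x right, y down, z forward; pixel columns grow to the right and rows downward; lengths in mm; the calibration is good to about 2 mm. A picture is of the moment at which its call begins.
- arm.hand_in(): hands the job in, once; it reports no verdict.
The state is a dict: "t": time; "joint_positions": joint angles; "joint_vel": joint speeds; "joint_efforts": joint torques, N m; "tool_pos": TCP position; "eef_rot": TCP orientation; "ft_force": force on the tool from outside, world axes, zero at the start; "wrist_torque": the same for the moment, N m; "gripper_width": finger opening in mm.
Only numpy, scipy, OpenCV 4.12 (cv2) and the standard library are available. Lean on these libraries where they do the work, as an engineer would, in place of code of your own. Each camera call takes 0.05 s, during which the arm holds its last target.

TASK

Stand the hollow spacer tube upright on the beam of the bench caliper, between its jaws, and let go of it. Then slide the caliper's moving jaw up by its thumb post until the tube is held lightly between both measuring faces (about 4 N), without tilting the jaw or squeezing hard, and leave it closed on the tube. Leave everything else on the bench where it is.

Things in the scene. Friction and masses are not known exactly. Their poses are not given: they have to be found in the camera images.
- tube: the spacer tube: plain aluminium, hollow right through, 34 mm outside diameter, 24 mm bore, 40 mm tall, about 60 g (40 to 85 g), standing on end. Origin at the centre of its underside, z up along its axis. The only part that is both hollow and 40 mm tall.
- gauge: the bench caliper, bolted down: black base plate 100 x 270 x 12 mm, on it a steel beam 56 mm wide along y; its flat top, where the tube is to stand near the centre line (x = 0), is 30 mm above the table. Origin: centre of its underside, on the table; z up; y along the beam from the fixed to the sliding jaw. Jaws, measuring faces and thumb post are centred on x = 0.
- fixed_face (a point): point on the inner face of the fixed jaw (dark block 50 mm wide, top 75 mm above the table), at gauge x = 0, y = -90 mm, z = 46 mm; axes as the gauge's. From here a flat steel measuring face (44 mm wide, 38 to 54 mm above the table) stands out towards +y by 2 to 20 mm, as set on its screw; it does not yield. The tube is to rest against that.
- carriage (a joint): place of the sliding carriage along the beam, m: distance from the fixed jaw's inner face (not the screwed-out measuring face) to the sliding measuring face, jaw untilted. 0 to 0.11, larger is more open; starts at 0.090 to 0.108. It slides with about 4 N of friction and stays where it is left.
- post_top (a point): centre of the top of the carriage's thumb post: square aluminium, 14 x 14 mm, top 105 mm above the table, foot on the carriage's flat top 43 mm above the table. It stands 68 mm behind (+y of) the sliding measuring face, with 43 mm of clear room between post and jaw. Axes as the gauge's. Pinch it from above and draw it towards the fixed jaw (gauge -y).
- jaw: the sliding jaw: dark upright plate 50 mm wide, 14 mm thick, top 72 mm above the table, with a flat measuring face 44 mm wide, 38 to 54 mm above the table. Origin on its pivot, 12 mm above the table, 10 mm behind that face; axes as the gauge's. Sprung on the pivot: loaded at its face it yields about 1 mm per 4 N and leans back 0.008 rad per N; over about 8 N it tilts too far.
- rod: a solid aluminium rod end, 34 mm diameter, 40 mm tall, standing on end: to be left alone. Origin at the centre of its underside.
- block: a solid aluminium block 34 x 34 x 40 mm tall: to be left alone. Origin at the centre of its underside.
- collar: a low aluminium collar, 44 mm outside diameter, 24 mm bore, 16 mm tall, lying flat: to be left alone. Origin at the centre of its underside.
- screwdriver: a screwdriver with a red handle, about 200 mm long, lying down: to be left alone.
- spool: an empty grey reel, 52 mm diameter, 42 mm tall, standing: to be left alone. Origin at the centre of its underside.
- flux: a small white bottle, 36 mm diameter, 75 mm tall, standing: to be left alone. Origin at the centre of its underside.
- heatsink: a dark finned heat sink 50 x 50 x 30 mm: to be left alone. Origin at the centre of its underside.
Mind the look-alikes: they are no part of the job. What is shaped like the tube but pink is not meant.

How it is judged:
By the outcome, as a careful person would: the job done as asked, in the order asked, and still so for the second after the job is handed in, with the robot touching nothing.
It also fails if it takes over 72 s, if anything falls off the work surface, if the arm or the gripper's body presses on something with over 40 N, if the wrist force passes 120 N, or if a joint passes its speed limit or range.

## Working session

There is one attempt and no reset: what is moved stays moved. The work goes in short steps, Python scripts to look and compute and a tool call to move; the robot and the scene stay as the last step left them, time stands still between calls to the robot, and variables do not carry over. Pictures are saved under pics/ and viewed, and the job is handed in when it is done.

Besides the shell and the picture viewer there is one more tool, called after "Emit:" as name(argument=value, ...) on one line, values as JSON. servo_tool: Moves the arm, as the interface text tells. Its arguments: {"type":"object","properties":{"series":{"type":"array","items":{"type":"array"}}},"required":["series"]}

```bash
ls; mkdir -p pics
python3 - <<'E'
from cell import arm
import cv2,numpy as np
s=arm.get_state();print({k:np.round(v,3).tolist() for k,v in s.items()})
for n in("side","top"):
    d=arm.get_image(n);cv2.imwrite(f"pics/{n}0.png",d["frame"]);np.savez(f"{n}0.npz",**d)
    print(n,d["fx"],d["fy"],d["cx"],d["cy"],d["eye"],d["orientation"])
E
```

```text
pics
{'t': 0.0, 'joint_positions': [-1.418, 0.528, 1.434, 0.0, 1.181, -0.178], 'joint_vel': [0.001, -0.001, -0.001, -0.001, -0.001, -0.001], 'joint_efforts': [0.0, -44.235, -17.803, 0.0, 0.008, -0.0], 'tool_pos': [202.929, -590.399, 230.336], 'eef_rot': [[0.325, -0.946, -0.0], [-0.946, -0.325, 0.002], [-0.002, -0.0, -1.0]], 'ft_force': [-0.766, 0.157, -0.101], 'wrist_torque': [-0.023, -0.024, -0.031], 'gripper_width': 85.485}
side 435.36024531463084 435.36024531463084 321.21674155945595 237.4529185409343 [449.60873544 711.48341995 886.55984535] [[-0.97577062 -0.17432606  0.13221999]
 [-0.21798154  0.72245817 -0.65615413]
 [ 0.01886136 -0.66907744 -0.74295332]]
top 446.00634353154135 446.00634353154135 319.90330137915646 241.95533210786343 [457.31994558   3.66371736 989.81234121] [[-0.01707535 -0.99187305  0.12608046]
 [-0.99984828  0.01737293  0.00126097]
 [-0.00344111 -0.1260398  -0.99201922]]
```

View pics/top0.png

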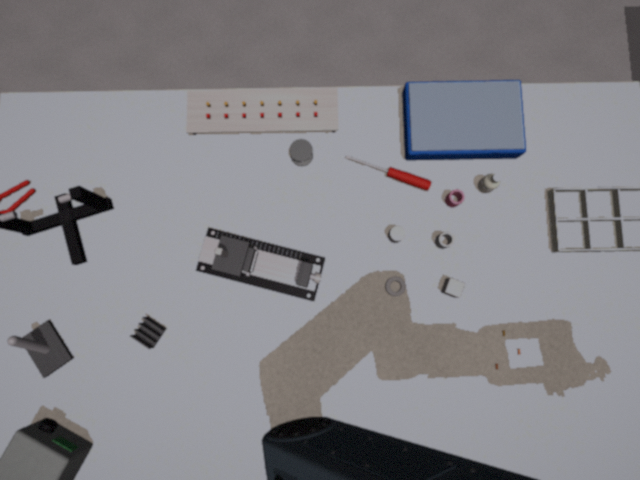

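View pics/side0.png

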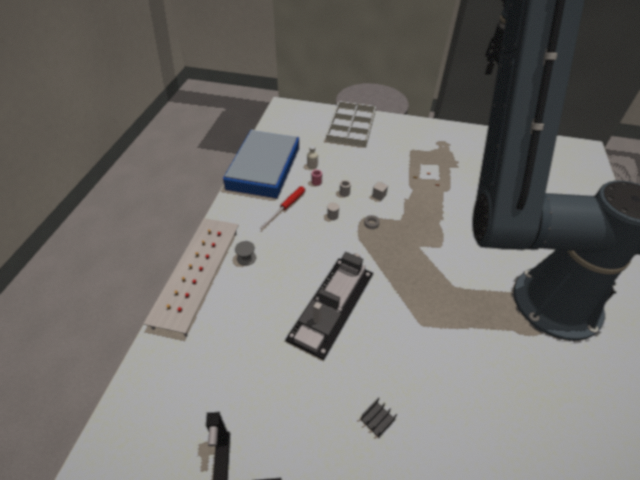

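Possible tube look-alikes in the top image:
- hollow grey cylinder at (444,240)
- solid cylinder at (397,234), the rod
- pink hollow cylinder at (454,198)
- cube at (454,287), the block
- low ring at (395,286), the collar
- spool at (301,152)
- flux bottle at (489,183)

I choose (444,240) and will check it in a crop.

Run:
```python
import cv2,numpy as np
t=np.load("top0.npz")["frame"];s=np.load("side0.npz")["frame"]
a=cv2.resize(t[170:310,370:510],(560,560)[:2],interpolation=cv2.INTER_CUBIC)
cv2.imwrite("pics/c1.png",cv2.resize(t[170:310,370:520],None,fx=4,fy=4,interpolation=cv2.INTER_CUBIC))
cv2.imwrite("pics/c2.png",cv2.resize(t[220:310,190:335],None,fx=5,fy=5,interpolation=cv2.INTER_CUBIC))
cv2.imwrite("pics/c3.png",cv2.resize(s[140:360,280:400],None,fx=2.7,fy=2.7,interpolation=cv2.INTER_CUBIC))
```

```text
(no output)
```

View pics/c1.png

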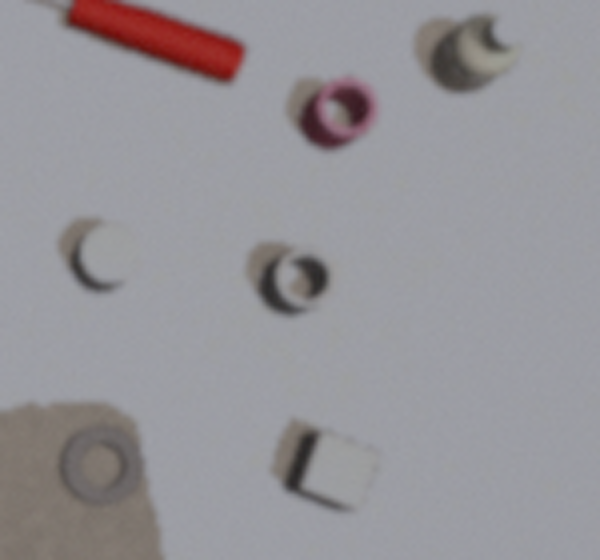

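View pics/c2.png

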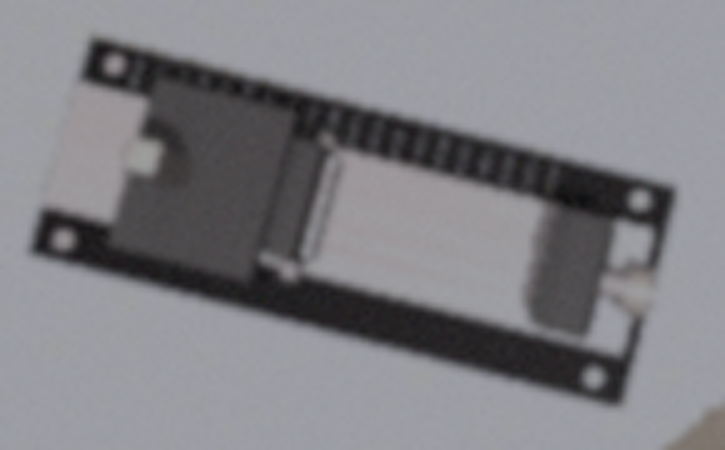

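View pics/c3.png

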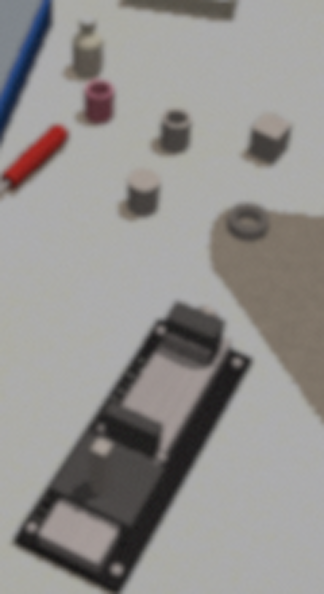

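The crop confirms (444,240) is the only one that is hollow, 40 mm tall and not pink. The gauge's fixed jaw is at top pixel ~(305,273) and the thumb post at ~(218,251). Next I'll measure with the depth maps.

```bash
cat > h.py <<'E'
import numpy as np,cv2
def pts(d):
    z=d["z_map"].astype(float);v,u=np.mgrid[0:480,0:640]
    P=np.stack([(u-d["cx"])/d["fx"]*z,(v-d["cy"])/d["fy"]*z,z],-1)@np.array(d["orientation"]).T+d["eye"]
    P[z==0]=np.nan
    return P
def ray(d,u,v,h):
    r=np.array(d["orientation"])@np.array([(u-d["cx"])/d["fx"],(v-d["cy"])/d["fy"],1.]);e=np.array(d["eye"])
    return e+r*(h-e[2])/r[2]
def proj(d,p):
    c=np.array(d["orientation"]).T@(np.array(p)-d["eye"]);return c[0]/c[2]*d["fx"]+d["cx"],c[1]/c[2]*d["fy"]+d["cy"]
E
python3 - <<'E'
from h import *
np.set_printoptions(linewidth=200,suppress=True)
for n in("top","side"):
    d=dict(np.load(n+"0.npz"));P=pts(d)
    tab=P[...,2]
    ok=np.abs(tab)<15
    print(n,np.nanmedian(tab[ok]),ok.sum(),np.nanstd(tab[ok]))
    if n=="top":
        print(np.round(tab[228:254,432:460:1]).astype(int))
    if n=="side": print(np.round(tab[176:200,334:358]).astype(int))
E
```

```text
top 0.059301563971075666 209881 2.5959498266712644
[[                   2                   -1                   -4                    1                   -1                   -3                    1                   -1                   -1
                     0                    1                   -1                   -1                    0                   -1                    3                    0                   -1
                    -3                   -5                   -2                    1                   -1                   -2                   -1                    0                   -1
                    -2]
 [                   1                   -1                    0                   -1                   -1                   -1                    3                    2                   -1
                     4                   -1                    0                   -2                   -2                   -3                    2                   -3                   -1
                     1                    0                   -1      
[... 26211 characters left out ...]
-3                   -5                   -2                   -3]
 [                   1                    0                   -3                   -2                   -3                   -4                   -1                   -1                    0
                     1                   -3                    1                    0                   -2                   -1                    4                   -1                   -3
                    -2                   -5                    0                   -2                   -1                    0]]<stdin>:9: RuntimeWarning: invalid value encountered in cast
<stdin>:10: RuntimeWarning: invalid value encountered in cast
```

```bash
cat > meas.py <<'E'
from h import *
def tube(d,c,h=40,r=25,tol=5):
    P=pts(d).reshape(-1,3);m=(np.hypot(P[:,0]-c[0],P[:,1]-c[1])<r)&(abs(P[:,2]-h)<tol)
    q=P[m][:,:2].astype(np.float32);return cv2.minEnclosingCircle(q),q.mean(0),m.sum()
def gauge(d):
    P=pts(d).reshape(-1,3);F=d["frame"].reshape(-1,3).max(1)
    out={}
    reg=(P[:,0]>330)&(P[:,0]<560)&(P[:,1]>-30)&(P[:,1]<320)
    m=reg&(abs(P[:,2]-12)<4)&(F<70)
    q=P[reg&(P[:,2]>8)][:,:2].astype(np.float32)
    (cx,cy),(w,h),a=cv2.minAreaRect(q)
    return (cx,cy),(w,h),a,P[reg]
E
python3 - <<'E'
from meas import *
np.set_printoptions(linewidth=150,suppress=True,precision=1)
T=dict(np.load("top0.npz"));S=dict(np.load("side0.npz"))
c=ray(T,445,239,40);print(c)
for d in(T,S):print(tube(d,c))
for d in(T,S):
    g=gauge(d);print(g[:3])
    P=g[3]
    for h,t in((105,4),(73.5,5),(43,4),(30,4),(12,3)):
        m=abs(P[:,2]-h)<t;print(h,m.sum(),P[m].mean(0),cv2.minAreaRect(P[m][:,:2].astype(np.float32)))
E
```

```text
[ 579.7 -263.7   40. ]
(((581.1300048828125, -265.183837890625), 17.01142692565918), array([ 580.8, -265.4], dtype=float32), np.int64(112))
(((577.996826171875, -265.2501525878906), 18.244977951049805), array([ 579.2, -263.1], dtype=float32), np.int64(48))
((535.56884765625, 137.34307861328125), (272.0335693359375, 99.35816955566406), 75.13660430908203)
105 37 [554.8 209.1 104.4] ((554.3638305664062, 209.77406311035156), (14.261509895324707, 10.16019058227539), 85.95950317382812)
73.5 439 [519.7  80.5  73.9] ((530.9849853515625, 118.49837493896484), (187.3376007080078, 49.81908416748047), 74.7741928100586)
43 604 [536.4 195.8  43. ] ((528.6714477539062, 130.13800048828125), (212.20123291015625, 55.211299896240234), 79.55711364746094)
30 1414 [525.5 107.7  30. ] ((534.5191650390625, 138.714599609375), (260.9984436035156, 59.371280670166016), 76.54591369628906)
12 1292 [507.7 113.7  12. ] ((536.2257690429688, 138.20623779296875), (269.7344055175781, 99.36831665039062), 74.85789489746094)
((532.58056640625, 139.9731903076172), (270.8531188964844, 100.27079010009766), 75.40528106689453)
105 35 [554.1 210.9 104.1] ((554.1685180664062, 210.6080780029297), (13.159444808959961, 12.229837417602539), 82.78546905517578)
73.5 308 [520.   91.4  72.8] ((530.8564453125, 122.76212310791016), (197.54888916015625, 51.14096450805664), 74.00123596191406)
43 513 [531.9 189.6  42.3] ((526.959228515625, 133.28167724609375), (208.78443908691406, 55.1599006652832), 79.4019546508789)
30 886 [523.9 126.2  29.4] ((530.2938842773438, 141.33822631835938), (260.2260437011719, 61.45044708251953), 77.98828887939453)
12 931 [506.1 141.5  11.5] ((534.07568359375, 139.048828125), (270.58123779296875, 99.31295013427734), 74.65660858154297)
```

```bash
cat >> meas.py <<'E'
def gf(P,c=(534.6,138.7),a=75.0):
    a=np.radians(a);ey=np.array([np.cos(a),np.sin(a)]);ex=np.array([ey[1],-ey[0]])
    q=P[:,:2]-np.array(c);return np.c_[q@ex,q@ey,P[:,2]]
E
python3 - <<'E'
from meas import *
np.set_printoptions(linewidth=150,suppress=True,precision=1)
T=dict(np.load("top0.npz"));S=dict(np.load("side0.npz"))
for d in(T,S):
    (c,_,a,P)=gauge(d); a=a
    print("per-view frame",c,a)
    g=gf(P,c,75.0)
    print('angle est jaws:',end='')
    for y in range(-120,130,3):
        m=(abs(g[:,0])<18)&(abs(g[:,1]-y)<1.5)
        if m.sum(): print(y,m.sum(),np.round(np.nanpercentile(g[m,2],[5,25,50,75,95])),end=' | ')
    print()
    # dominant jaw-top extents
    for lo,hi,ylo,yhi in((70,79,-120,-70),(68,76,0,40),(100,109,40,120)):
        m=(g[:,2]>lo)&(g[:,2]<hi)&(g[:,1]>ylo)&(g[:,1]<yhi);print(m.sum(),g[m].min(0),g[m].max(0),g[m].mean(0))
E
```

```text
per-view frame (535.56884765625, 137.34307861328125) 75.13660430908203
angle est jaws:-120 20 [30. 31. 33. 51. 53.] | -117 25 [27. 28. 30. 49. 52.] | -114 36 [29. 31. 49. 59. 74.] | -111 28 [72. 74. 75. 76. 78.] | -108 27 [73. 73. 75. 76. 77.] | -105 23 [73. 74. 75. 76. 78.] | -102 27 [73. 74. 75. 76. 77.] | -99 26 [71. 74. 75. 76. 78.] | -96 26 [72. 74. 75. 76. 77.] | -93 27 [72. 75. 76. 76. 77.] | -90 19 [72. 73. 74. 75. 77.] | -87 12 [49. 52. 53. 55. 56.] | -84 17 [27. 29. 31. 31. 33.] | -81 24 [28. 29. 30. 31. 33.] | -78 21 [27. 29. 30. 31. 32.] | -75 24 [28. 29. 30. 31. 32.] | -72 23 [28. 29. 30. 31. 32.] | -69 23 [27. 28. 30. 30. 32.] | -66 24 [26. 28. 30. 30. 33.] | -63 24 [29. 30. 30. 31. 33.] | -60 24 [28. 29. 30. 32. 33.] | -57 22 [28. 29. 30. 31. 33.] | -54 22 [27. 29. 30. 31. 33.] | -51 25 [28. 29. 30. 31. 32.] | -48 22 [27. 29. 30. 32. 33.] | -45 23 [28. 28. 30. 31. 32.] | -42 26 [27. 29. 30. 31. 33.] | -39 20 [28. 29. 30. 30. 32.] | -36 22 [27. 28. 29. 30. 33.] | -33 28 [28. 29. 30. 32. 33.] | -30 21 [27. 29. 30. 31. 32.] | -27 22 [26. 29. 30. 30. 32.] | -24 24 [26. 28.
[... 3763 characters left out ...]
.  52.  70.  86. 101.] | 84 14 [41. 42. 42. 43. 44.] | 87 13 [40. 41. 42. 43. 44.] | 90 20 [28. 40. 41. 43. 44.] | 93 35 [28. 30. 37. 40. 43.] | 96 11 [27. 28. 29. 31. 32.] | 99 10 [28. 30. 30. 31. 31.] | 102 9 [26. 28. 29. 29. 32.] | 105 11 [28. 29. 30. 31. 32.] | 108 10 [28. 29. 30. 30. 32.] | 111 10 [26. 29. 29. 30. 31.] | 114 9 [28. 28. 29. 30. 30.] | 117 9 [27. 28. 30. 31. 32.] | 120 7 [27. 28. 29. 29. 29.] | 123 9 [28. 29. 29. 30. 31.] | 126 5 [28. 29. 30. 31. 32.] | 129 28 [11. 15. 22. 26. 30.] | 
174 [ -24.2 -115.6   70. ] [ 27.  -88.9  78.4] [   1.1 -101.2   73.9]
109 [-22.1   9.7  68.1] [24.1 25.  74.9] [ 0.3 17.7 71.1]
36 [ -3.8  67.3 100.3] [  9.5  80.9 107.4] [  2.4  74.3 103.9]
```

Emit:
servo_tool(series=[[60,[0,0,0],0],[60,[0,0,0],0]])

```text
t: 0.35
tool_pos: [202.8, -589.9, 229.6]
eef_rot: [[0.325, -0.946, -0.001], [-0.946, -0.325, 0.004], [-0.004, -0.001, -1.0]]
ft_force: [0.4, -0.2, 0.2]
gripper_width: 52.1
```

Emit:
servo_tool(series=[[60,[-2.2,-5.5,0],-10],[60,[0,0,0],0]])

```text
t: 0.6
tool_pos: [248.3, -550.8, 229.3]
eef_rot: [[0.487, -0.873, -0.0], [-0.873, -0.487, 0.004], [-0.004, -0.002, -1.0]]
ft_force: [-1.1, -0.0, -0.5]
gripper_width: 51.2
```

Emit:
servo_tool(series=[[60,[-1.25,-6.1,0],0],[60,[-1.25,-6.1,0],0],[60,[-1.25,-6.1,0],0],[60,[-1.25,-6.1,0],0],[60,[-1.25,-6.1,0],0],[60,[-1.25,-6.1,0],0],[60,[0,0,0],-10],[60,[0,0,0],-10],[60,[0,0,0],-10],[60,[0,0,0],-10]])

```text
t: 1.85
tool_pos: [536.9, -313.3, 229.9]
eef_rot: [[0.939, -0.345, 0.003], [-0.345, -0.939, -0.008], [0.006, 0.006, -1.0]]
ft_force: [0.5, -0.2, 0.7]
gripper_width: 51.0
```

```bash
cat > go.py <<'E'
import sys,numpy as np
from cell import arm
def d(x,y,z,yaw):
    s=arm.get_state();R=np.array(s["eef_rot"]);p=np.array(s["tool_pos"])
    v=R.T@(np.array([x,y,z])-p)/10
    cy=np.degrees(np.arctan2(R[1,0],R[0,0]))
    sp=-((yaw-cy+180)%360-180)
    print("t",s["t"],"pos",p.round(1),"yaw",cy.round(2),"tilt",R[:,2].round(4),"w",round(s["gripper_width"],1),"F",np.round(s["ft_force"],2))
    print("shift cm",v.round(3),"spin",round(sp,2))
if __name__=="__main__": d(*map(float,sys.argv[1:5]))
E
python3 go.py 579.6 -265.2 100 -15
```

```text
t 1.85 pos [ 536.9 -313.3  229.9] yaw -20.17 tilt [ 0.0032 -0.008  -1.    ] w 51.0 F [ 0.46 -0.16  0.69]
shift cm [ 2.272 -6.069 12.969] spin -5.17
```

Emit:
servo_tool(series=[[60,[2.3,-5.6,0],-5],[60,[0,0,5],0],[60,[0,0,5],0],[60,[0,0,2],0],[60,[0,0,0],0]])

```text
t: 2.48
tool_pos: [582.1, -274.3, 108.1]
eef_rot: [[0.965, -0.263, 0.009], [-0.263, -0.965, -0.015], [0.013, 0.012, -1.0]]
ft_force: [0.4, -1.0, 0.1]
gripper_width: 51.4
```

```bash
python3 go.py 579.6 -265.2 90 -15
python3 - <<'E'
from cell import arm
import cv2,numpy as np
for n in("side","top"):
    d=arm.get_image(n);np.savez(n+"1.npz",**d)
    f=d["frame"]; c=f[120:300,260:500] if n=="side" else f[170:310,360:560]
    cv2.imwrite(f"pics/{n}1.png",cv2.resize(c,None,fx=3,fy=3,interpolation=cv2.INTER_CUBIC))
E
```

```text
t 2.475 pos [ 582.1 -274.3  108.1] yaw -15.26 tilt [ 0.0092 -0.0146 -0.9999] w 51.4 F [ 0.37 -1.04  0.09]
shift cm [-0.501 -0.838  1.797] spin -0.26
```

View pics/side1.png

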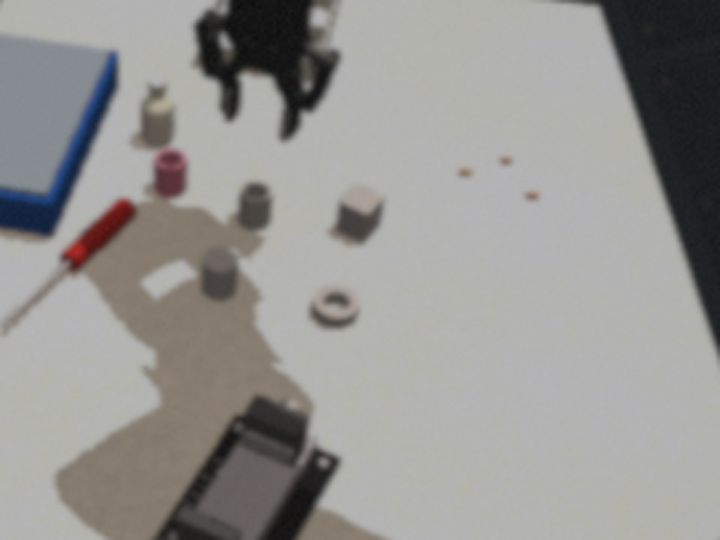

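View pics/top1.png

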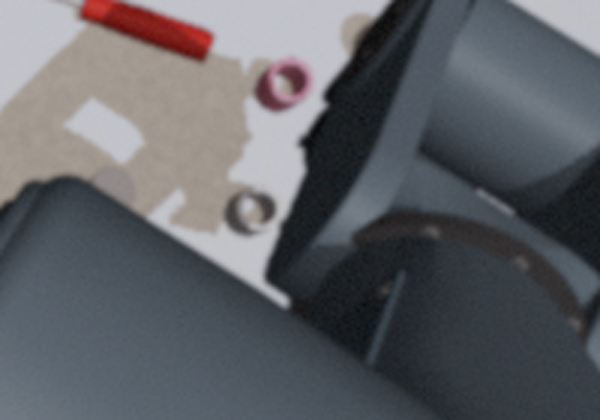

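Run:
```python
from h import *
S=dict(np.load("side1.npz"))
R=np.array([[0.965,-0.263,0.009],[-0.263,-0.965,-0.015],[0.013,0.012,-1]]);p=np.array([582.1,-274.3,108.1])
print(proj(S,p))
for s in(-1,1):print(proj(S,p+s*25.7*R[:,0]))
P=pts(S)
f=S["frame"]
# finger tips
sub=(P[...,2]>90)&(P[...,2]<140)&(P[...,1]<-200)&(P[...,1]>-330)&(P[...,0]>500)&(P[...,0]<680)
q=P[sub]
print(np.percentile(q,[0,5,50,95,100],axis=0).round(1))
for lo in range(90,140,6):
    m=(q[:,2]>=lo)&(q[:,2]<lo+6)
    if m.sum():
        g=q[m]; k=g[:,0]>582
        print(lo,k.sum(),(~k).sum(),g[k].mean(0).round(1) if k.any() else '',g[~k].mean(0).round(1) if (~k).any() else '')
```

```text
(np.float64(346.0619171289837), np.float64(162.32954299038067))
(np.float64(354.2197425198343), np.float64(165.19912699395104))
(np.float64(338.0015275336952), np.float64(159.49423285109697))
[[ 542.4 -289.5  109.4]
 [ 544.1 -286.2  113.8]
 [ 560.  -269.   128. ]
 [ 618.  -253.4  138.9]
 [ 621.5 -250.4  139.6]]
108 5 2 [ 609.2 -277.1  112.7] [ 552.4 -258.6  111. ]
114 7 10 [ 609.2 -275.7  117.9] [ 554.3 -257.3  117.3]
120 10 9 [ 612.7 -275.8  123.4] [ 550.  -258.6  122.7]
126 13 12 [ 610.4 -277.   129.4] [ 549.9 -257.8  129.2]
132 10 12 [ 609.  -276.4  135.8] [ 549.7 -258.2  135. ]
138 4 5 [ 614.6 -276.   138.9] [ 552.4 -257.3  139. ]
```

Emit:
servo_tool(series=[[60,[-0.5,-0.85,0],0],[60,[0,0,0],0]])

```text
t: 2.82
tool_pos: [581.6, -266.1, 112.8]
eef_rot: [[0.964, -0.264, 0.016], [-0.264, -0.964, -0.019], [0.021, 0.014, -1.0]]
ft_force: [0.2, 0.2, -1.2]
gripper_width: 51.2
```

```bash
python3 go.py 579.6 -265.2 9 -15
```

```text
t 2.825 pos [ 581.6 -266.1  112.8] yaw -15.29 tilt [ 0.0164 -0.0194 -0.9997] w 51.2 F [ 0.22  0.21 -1.16]
shift cm [-0.438 -0.182 10.367] spin -0.29
```

Emit:
servo_tool(series=[[60,[0,0,0],0],[60,[0,0,0],0],[60,[0,0,0],0],[60,[0,0,0],0]])

```text
t: 3.32
tool_pos: [582.6, -266.6, 114.8]
eef_rot: [[0.964, -0.264, 0.02], [-0.263, -0.964, -0.022], [0.025, 0.016, -1.0]]
ft_force: [-0.4, 0.5, -0.0]
gripper_width: 51.1
```

```bash
python3 go.py 579.6 -265.2 9 -15; python3 -c "
from cell import arm;s=arm.get_state();print(s['joint_positions'],s['joint_vel'])"
```

```text
t 3.325 pos [ 582.6 -266.6  114.8] yaw -15.27 tilt [ 0.0195 -0.0217 -0.9996] w 51.1 F [-0.42  0.49 -0.05]
shift cm [-0.585 -0.225 10.566] spin -0.27
[-0.60009884  0.68020812  1.50864321 -0.0085896   0.92440951 -0.32827418] [ 0.00032768 -0.00041844 -0.00275627  0.0006583   0.00089529 -0.00117874]
```

Emit:
servo_tool(series=[[60,[0,0,0],0],[60,[0,0,0],0],[60,[0,0,0],0],[60,[0,0,0],0]])

```text
t: 3.82
tool_pos: [582.5, -266.7, 114.4]
eef_rot: [[0.964, -0.264, 0.019], [-0.263, -0.964, -0.021], [0.024, 0.016, -1.0]]
ft_force: [0.0, -0.8, 0.8]
gripper_width: 51.1
```

```bash
python3 -c "
from cell import arm;s=arm.get_state();print(s['joint_positions'],s['joint_vel'],s['tool_pos'],s['eef_rot'])
arm.get_image('top');arm.get_image('top');arm.get_image('top')
s=arm.get_state();print(s['joint_positions'],s['joint_vel'],s['tool_pos'],s['eef_rot'])
"
```

```text
[-0.6002409   0.68080187  1.5086268  -0.00865829  0.92440776 -0.32821227] [-8.88045660e-04  2.68000039e-03 -6.74934947e-05  8.20277708e-04
 -6.43396002e-04  1.72639346e-03] [ 582.46635581 -266.66481708  114.42827789] [[ 0.9643626  -0.26390021  0.01901189]
 [-0.26349521 -0.96442355 -0.02138903]
 [ 0.02398008  0.01561724 -0.99959044]]
[-0.60025979  0.68066821  1.50862867 -0.00862501  0.92440975 -0.32825888] [-6.75089340e-04  5.85731827e-05 -5.65332447e-05  1.52752118e-05
  1.74207519e-03 -3.32769274e-05] [ 582.48191937 -266.680367    114.51209917] [[ 0.96436189 -0.26389401  0.01913345]
 [-0.26348587 -0.96442495 -0.02144069]
 [ 0.02411084  0.01563519 -0.99958702]]
```

Emit:
servo_tool(series=[[60,[-0.6,-0.2,3],0],[60,[0,0,0],0],[60,[0,0,0],0]])

```text
t: 4.35
tool_pos: [579.1, -264.7, 85.3]
eef_rot: [[0.964, -0.264, 0.022], [-0.263, -0.964, -0.023], [0.027, 0.017, -0.999]]
ft_force: [1.0, -0.6, -0.5]
gripper_width: 51.3
```

```bash
python3 go.py 579.6 -265.2 9 -15
```

```text
t 4.35 pos [ 579.1 -264.7   85.3] yaw -15.28 tilt [ 0.022  -0.0234 -0.9995] w 51.3 F [ 1.   -0.6  -0.46]
shift cm [-0.145 -0.09   7.631] spin -0.28
```

Emit:
servo_tool(series=[[60,[-0.1,-0.1,3],0],[60,[0,0,0],0],[60,[0,0,3],0],[60,[0,0,0],0],[60,[0,0,0],0]])

```text
t: 4.97
tool_pos: [585.7, -268.7, 32.7]
eef_rot: [[0.964, -0.264, 0.034], [-0.263, -0.964, -0.032], [0.041, 0.022, -0.999]]
ft_force: [-0.1, 0.3, -0.0]
gripper_width: 50.9
```

```bash
python3 go.py 579.6 -265.2 9 -15
python3 - <<'E'
from cell import arm
import cv2,numpy as np
d=arm.get_image("side");np.savez("side2.npz",**d)
cv2.imwrite("pics/side2.png",cv2.resize(d["frame"][130:230,290:420],None,fx=5,fy=5,interpolation=cv2.INTER_CUBIC))
E
```

```text
t 4.975 pos [ 585.7 -268.7   32.7] yaw -15.25 tilt [ 0.0343 -0.0318 -0.9989] w 50.9 F [-0.06  0.29 -0.03]
shift cm [-0.777 -0.23   2.337] spin -0.25
```

View pics/side2.png

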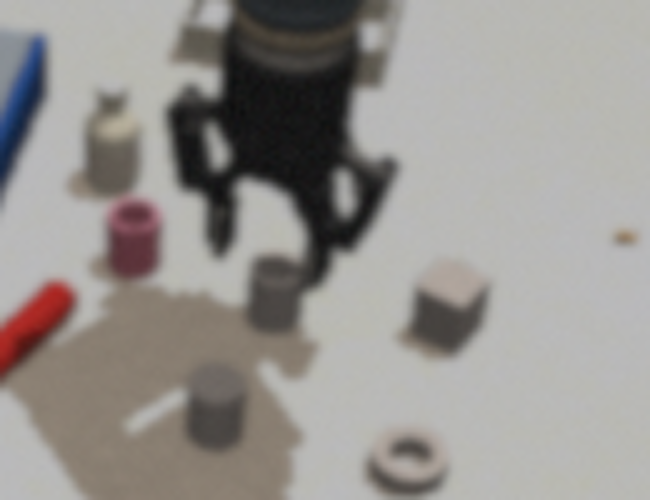

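Emit:
servo_tool(series=[[60,[0,0,-3],0],[60,[0,0,-3],0],[60,[0,0,0],0],[60,[0,0,0],0]])

```text
t: 5.52
tool_pos: [584.7, -267.4, 98.4]
eef_rot: [[0.964, -0.264, 0.038], [-0.263, -0.964, -0.035], [0.046, 0.023, -0.999]]
ft_force: [-0.5, -0.3, -0.4]
gripper_width: 51.6
```

```bash
cat >> go.py <<'E'
E
python3 go.py 579.6 -265.2 9 -15
```

```text
t 5.525 pos [ 584.7 -267.4   98.4] yaw -15.24 tilt [ 0.0385 -0.0347 -0.9987] w 51.6 F [-0.49 -0.26 -0.35]
shift cm [-0.958 -0.288  8.897] spin -0.24
```

Emit:
servo_tool(series=[[60,[0,0,-1],0]])

```text
t: 5.65
tool_pos: [583.4, -266.5, 107.4]
eef_rot: [[0.964, -0.264, 0.036], [-0.263, -0.964, -0.033], [0.044, 0.022, -0.999]]
ft_force: [-0.5, 0.0, -0.1]
gripper_width: 50.9
```

```bash
cat > st.py <<'E'
from cell import arm
import numpy as np
for i in range(5):
    s=arm.get_state();R=np.array(s["eef_rot"]);print(round(s["t"],3),np.round(s["tool_pos"],1),R[:2,2].round(4),np.round(s["joint_positions"],4),np.round(s["joint_vel"],3))
    if i<4: arm.get_image("top")
E
python3 st.py
```

```text
5.65 [ 583.4 -266.5  107.4] [ 0.0362 -0.0331] [-0.5992  0.6851  1.5269 -0.009   0.881  -0.3271] [ 0.002 -0.128 -0.035  0.002  0.158 -0.002]
5.7 [ 584.3 -267.1  109.2] [ 0.0387 -0.0348] [-0.5991  0.6829  1.5255 -0.009   0.8817 -0.3271] [ 0.001  0.004 -0.014  0.001 -0.033  0.   ]
5.75 [ 584.6 -267.3  108.9] [ 0.0393 -0.0352] [-0.5991  0.6834  1.5254 -0.009   0.8805 -0.327 ] [-0.001  0.012  0.006 -0.001 -0.011 -0.001]
5.8 [ 584.4 -267.1  108.5] [ 0.0388 -0.0349] [-0.5991  0.6839  1.5258 -0.009   0.8802 -0.327 ] [-0.001  0.01   0.007 -0.    -0.001  0.001]
5.85 [ 584.2 -267.   108.1] [ 0.0382 -0.0345] [-0.5991  0.6844  1.526  -0.009   0.8802 -0.327 ] [ 0.001  0.007  0.006 -0.001 -0.    -0.001]
```

Emit:
servo_tool(series=[[60,[0,0,-1],0],[60,[0,0,-1],0],[60,[0,0,-1],0],[60,[0,0,-1],0],[60,[0,0,-1],0]])

```text
t: 6.48
tool_pos: [581.6, -264.9, 160.2]
eef_rot: [[0.964, -0.264, 0.036], [-0.263, -0.964, -0.033], [0.044, 0.022, -0.999]]
ft_force: [-0.1, -0.5, 0.2]
gripper_width: 51.5
```

```bash
python3 st.py
```

```text
6.475 [ 581.6 -264.9  160.2] [ 0.0362 -0.0332] [-0.5986  0.6118  1.498  -0.0084  0.9831 -0.3276] [ 0.002 -0.119 -0.056  0.002  0.17  -0.001]
6.525 [ 582.5 -265.4  161.8] [ 0.0387 -0.0348] [-0.5985  0.6099  1.4965 -0.0084  0.9835 -0.3275] [-0.     0.011 -0.003  0.002 -0.041  0.   ]
6.575 [ 582.5 -265.4  161.1] [ 0.0387 -0.0348] [-0.5985  0.6109  1.497  -0.0084  0.9822 -0.3275] [-0.     0.021  0.016 -0.001 -0.016  0.001]
6.625 [ 582.  -265.1  160.3] [ 0.0374 -0.0339] [-0.5985  0.6119  1.4979 -0.0084  0.9818 -0.3275] [-0.001  0.018  0.017  0.    -0.002  0.   ]
6.675 [ 581.6 -264.9  159.6] [ 0.0363 -0.0332] [-0.5986  0.6126  1.4985 -0.0084  0.9817 -0.3275] [-0.001  0.014  0.01   0.002 -0.001  0.   ]
```

Emit:
servo_tool(series=[[60,[0,0,-4],0],[60,[0,0,4],0]])

```text
t: 6.92
tool_pos: [583.5, -266.2, 162.1]
eef_rot: [[0.964, -0.264, 0.042], [-0.263, -0.964, -0.037], [0.05, 0.025, -0.998]]
ft_force: [-0.8, -0.4, -0.4]
gripper_width: 51.1
```

```bash
python3 st.py
```

```text
6.925 [ 583.5 -266.2  162.1] [ 0.0416 -0.0368] [-0.5986  0.61    1.4955 -0.0084  0.981  -0.3275] [-0.01   0.522  0.358 -0.006 -0.653  0.004]
6.975 [ 577.4 -262.4  152.3] [ 0.0249 -0.0255] [-0.5991  0.6208  1.5063 -0.0085  0.9796 -0.3275] [-0.002  0.03   0.085 -0.004  0.151  0.001]
7.025 [ 575.9 -261.3  152.2] [ 0.0206 -0.0226] [-0.599   0.6204  1.5071 -0.0085  0.9843 -0.3275] [ 0.003 -0.024 -0.023  0.004  0.041 -0.   ]
7.075 [ 576.8 -261.8  153.6] [ 0.0227 -0.024 ] [-0.5989  0.619   1.5053 -0.0084  0.985  -0.3275] [ 0.002 -0.028 -0.038  0.    -0.002 -0.001]
7.125 [ 577.9 -262.5  154.8] [ 0.0255 -0.0259] [-0.5989  0.6178  1.5035 -0.0084  0.9847 -0.3275] [ 0.    -0.022 -0.033 -0.002 -0.007 -0.   ]
```

Emit:
servo_tool(series=[[60,[0,0,-4],0],[60,[0,0,4],0]])

```text
t: 7.38
tool_pos: [581.2, -264.7, 159.8]
eef_rot: [[0.964, -0.264, 0.034], [-0.263, -0.964, -0.032], [0.041, 0.021, -0.999]]
ft_force: [0.3, -0.4, -0.3]
gripper_width: 51.3
```

```bash
python3 st.py|tail -1
```

```text
7.575 [ 575.5 -261.   152.5] [ 0.0179 -0.0206] [-0.5991  0.6206  1.5054 -0.0083  0.9891 -0.3276] [ 0.001 -0.017 -0.023 -0.001 -0.008 -0.002]
```

Emit:
servo_tool(series=[[60,[0,0,-4],0],[60,[0,0,4],0]])

```text
t: 7.82
tool_pos: [579.4, -263.5, 158.8]
eef_rot: [[0.964, -0.264, 0.028], [-0.263, -0.964, -0.027], [0.034, 0.019, -0.999]]
ft_force: [0.4, -0.2, -0.9]
gripper_width: 51.7
```

```bash
python3 st.py|tail -1; python3 st.py|tail -1;python3 go.py 579.6 -265.2 9 -15
```

```text
8.025 [ 573.5 -259.7  151.2] [ 0.0115 -0.0163] [-0.5991  0.6221  1.5067 -0.0083  0.9941 -0.3276] [-0.    -0.014 -0.023  0.    -0.01   0.   ]
8.225 [ 574.3 -260.2  152. ] [ 0.0139 -0.0179] [-0.5991  0.6212  1.5058 -0.0083  0.993  -0.3276] [ 0.     0.002  0.004 -0.003 -0.004 -0.   ]
t 8.225 pos [ 574.3 -260.2  152. ] yaw -15.29 tilt [ 0.0139 -0.0179 -0.9997] w 51.8 F [-0.11  0.45  0.16]
shift cm [ 0.381  0.143 14.314] spin -0.29
```

Emit:
servo_tool(series=[[60,[0,0,-6],0],[60,[0,0,6],0]])

```text
t: 8.48
tool_pos: [579.6, -263.6, 161.5]
eef_rot: [[0.964, -0.264, 0.028], [-0.263, -0.964, -0.028], [0.035, 0.019, -0.999]]
ft_force: [-0.1, -0.9, -0.1]
gripper_width: 51.5
```

```bash
python3 st.py|tail -1; python3 st.py|tail -1;python3 go.py 579.6 -265.2 9 -15
```

```text
8.675 [ 570.1 -257.5  148.9] [ 0.0013 -0.0093] [-0.5994  0.6246  1.5094 -0.0083  1.0013 -0.3276] [ 0.001 -0.029 -0.041 -0.001 -0.014  0.   ]
8.875 [ 571.9 -258.8  151.2] [ 0.0066 -0.013 ] [-0.5993  0.622   1.507  -0.0083  0.9999 -0.3276] [ 0.002 -0.002  0.003 -0.002 -0.004 -0.001]
t 8.875 pos [ 571.9 -258.8  151.2] yaw -15.31 tilt [ 0.0066 -0.013  -0.9999] w 51.4 F [-0.66 -0.17 -0.47]
shift cm [ 0.775  0.264 14.23 ] spin -0.31
```

Emit:
servo_tool(series=[[60,[0.8,0.26,5],0]])

```text
t: 9.0
tool_pos: [583.1, -266.4, 106.3]
eef_rot: [[0.964, -0.264, 0.017], [-0.264, -0.964, -0.02], [0.022, 0.015, -1.0]]
ft_force: [0.4, -0.4, 0.6]
gripper_width: 51.1
```

```bash
python3 st.py|tail -1; python3 go.py 579.6 -265.2 9 -15
```

```text
9.2 [ 579.  -263.8  101.6] [ 0.0055 -0.0122] [-0.5996  0.6989  1.5146 -0.0088  0.9167 -0.327 ] [ 0.001 -0.035 -0.02  -0.    -0.008  0.001]
t 9.2 pos [ 579.  -263.8  101.6] yaw -15.31 tilt [ 0.0055 -0.0122 -0.9999] w 51.3 F [ 0.51 -0.28  0.03]
shift cm [0.018 0.021 9.258] spin -0.31
```

Emit:
servo_tool(series=[[60,[0,0,5],0]])

```text
t: 9.32
tool_pos: [584.0, -267.4, 57.4]
eef_rot: [[0.964, -0.264, 0.017], [-0.264, -0.964, -0.02], [0.022, 0.015, -1.0]]
ft_force: [0.4, -0.3, -0.2]
gripper_width: 51.4
```

```bash
python3 st.py|tail -1; python3 go.py 579.6 -265.2 9 -15
```

```text
9.525 [ 579.5 -264.5   53. ] [ 0.0059 -0.0125] [-0.6     0.7697  1.5337 -0.0094  0.8263 -0.3265] [ 0.    -0.029 -0.026 -0.001 -0.013 -0.   ]
t 9.525 pos [ 579.5 -264.5   53. ] yaw -15.3 tilt [ 0.0059 -0.0125 -0.9999] w 51.1 F [-0.07 -0.92  0.57]
shift cm [-0.012  0.021  4.399] spin -0.3
```

Emit:
servo_tool(series=[[60,[0,0,4.2],0]])

```text
t: 9.65
tool_pos: [584.4, -268.0, 16.9]
eef_rot: [[0.964, -0.264, 0.017], [-0.264, -0.964, -0.02], [0.022, 0.015, -1.0]]
ft_force: [0.1, 0.1, -0.1]
gripper_width: 51.2
```

```bash
python3 st.py|tail -1; python3 go.py 579.6 -265.2 9 -15
python3 - <<'E'
from cell import arm
import cv2,numpy as np
for n,(a,b,c,e) in {"side":(140,220,300,400),"top":(190,290,390,520)}.items():
    d=arm.get_image(n);np.savez(n+"3.npz",**d)
    cv2.imwrite(f"pics/{n}3.png",cv2.resize(d["frame"][a:b,c:e],None,fx=5,fy=5,interpolation=cv2.INTER_CUBIC))
E
```

```text
9.85 [ 580.5 -265.4   12.9] [ 0.0074 -0.0135] [-0.6004  0.8314  1.5412 -0.0102  0.7553 -0.326 ] [ 0.001 -0.019 -0.014  0.    -0.011 -0.002]
t 9.85 pos [ 580.5 -265.4   12.9] yaw -15.3 tilt [ 0.0074 -0.0135 -0.9999] w 50.8 F [0.42 0.86 0.56]
shift cm [-0.095 -0.004  0.394] spin -0.3
```

View pics/side3.png

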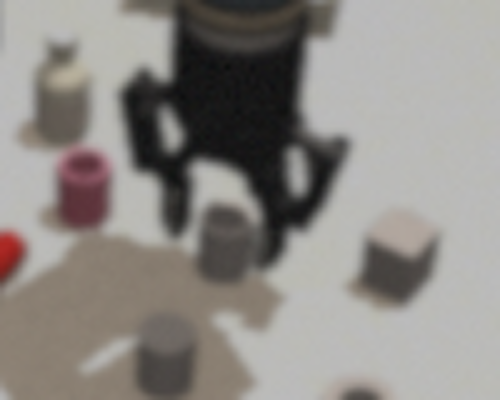

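Run:
```python
from meas import *
S=dict(np.load("side3.npz"));T=dict(np.load("top3.npz"))
from cell import arm
s=arm.get_state();R=np.array(s["eef_rot"]);p=np.array(s["tool_pos"]);print(p,R[:,2])
for n,d in(("s",S),("t",T)):
    P=pts(d).reshape(-1,3);q=(P-p)@R   # tool coords
    print(n)
    F=d["frame"].reshape(-1,3).max(1)
    m=(abs(q[:,0])<45)&(abs(q[:,1])<25)&(q[:,2]>-45)&(q[:,2]<-2)
    for side,lo,hi in(("L",-45,-21),("tube",-19,19),("R",21,45)):
        k=m&(q[:,0]>lo)&(q[:,0]<hi)
        if k.sum():print(side,k.sum(),np.percentile(q[k],[2,10,50,90,98],axis=0).round(1).tolist())
    c=cv2.minEnclosingCircle(q[m&(abs(q[:,0])<20)&(abs(P[:,2]-40)<5)][:,:2].astype(np.float32)) ;print("tube circle tool xy",c)
```

```text
[ 581.19085854 -265.93203216   13.60269938] [ 0.00931577 -0.01481166 -0.9998469 ]
s
L 54 [[-41.2, -13.7, -43.4], [-40.4, -12.5, -38.1], [-33.7, -9.3, -25.0], [-28.2, -4.9, -9.9], [-27.4, 1.0, -3.8]]
tube 124 [[-18.7, -18.4, -28.0], [-16.6, -16.8, -26.0], [-3.7, -8.6, -18.3], [8.2, 11.3, -7.3], [11.4, 14.1, -4.1]]
R 68 [[23.6, -14.4, -44.4], [24.0, -12.6, -39.7], [25.9, -7.0, -23.3], [36.5, 5.8, -7.3], [39.1, 8.8, -4.3]]
tube circle tool xy ((-4.7071452140808105, -0.2866228520870209), 18.64967918395996)
t
tube circle tool xy ((0.0, 0.0), 0.0)
```

Emit:
servo_tool(series=[[60,[-0.15,0.05,0.4],0]])

```text
t: 10.07
tool_pos: [580.9, -266.8, 11.6]
eef_rot: [[0.964, -0.264, 0.012], [-0.264, -0.964, -0.017], [0.016, 0.013, -1.0]]
ft_force: [-0.2, -0.2, 0.0]
gripper_width: 51.3
```

```bash
python3 st.py|tail -1
```

```text
10.275 [ 579.8 -266.2   10.1] [ 0.0098 -0.0152] [-0.6021  0.8348  1.5449 -0.0102  0.7452 -0.3275] [ 0.001  0.007 -0.001  0.001  0.     0.001]
```

Emit:
servo_tool(series=[[0,[0,0,0],0],[0,[0,0,0],0],[0,[0,0,0],0],[0,[0,0,0],0]])

```text
t: 10.78
tool_pos: [580.0, -266.3, 10.6]
eef_rot: [[0.965, -0.264, 0.01], [-0.264, -0.964, -0.015], [0.014, 0.012, -1.0]]
ft_force: [-0.1, 0.2, 1.8]
gripper_width: 31.7
```

```bash
python3 st.py|tail -1;python3 go.py 579.6 -265.2 80 -15
```

```text
10.975 [ 580.  -266.3   10.6] [ 0.0102 -0.0155] [-0.602   0.8341  1.5445 -0.0103  0.7458 -0.3275] [-0.001  0.001  0.    -0.001  0.     0.001]
t 10.975 pos [ 580.  -266.3   10.6] yaw -15.3 tilt [ 0.0102 -0.0155 -0.9998] w 32.1 F [-0.16  0.41  1.45]
shift cm [ 0.03  -0.015 -6.939] spin -0.3
```

Emit:
servo_tool(series=[[0,[0,0,-5],0]])

```text
t: 11.1
tool_pos: [576.4, -263.6, 56.5]
eef_rot: [[0.964, -0.264, 0.001], [-0.264, -0.964, -0.009], [0.004, 0.009, -1.0]]
ft_force: [0.9, -0.7, 0.2]
gripper_width: 31.8
```

```bash
python3 st.py|tail -1
```

```text
11.3 [ 580.  -265.9   61.4] [ 0.0119 -0.0166] [-0.6014  0.7562  1.5338 -0.0094  0.8324 -0.3281] [ 0.001  0.03   0.028 -0.001  0.004 -0.001]
```

Emit:
servo_tool(series=[[0,[0,0,-6],0],[0,[0,0,-3],0]])

```text
t: 11.55
tool_pos: [575.3, -262.1, 145.5]
eef_rot: [[0.964, -0.264, -0.001], [-0.264, -0.964, -0.008], [0.001, 0.008, -1.0]]
ft_force: [0.7, -0.6, -0.1]
gripper_width: 31.9
```

```bash
python3 st.py|tail -1;python3 go.py 517.3 74 150 -15
python3 - <<'E'
from cell import arm
import cv2,numpy as np
d=arm.get_image("side");np.savez("side4.npz",**d)
cv2.imwrite("pics/side4.png",cv2.resize(d["frame"][80:220,280:420],None,fx=4,fy=4,interpolation=cv2.INTER_CUBIC))
E
```

```text
11.75 [ 574.  -261.3  143.1] [-0.0038 -0.0058] [-0.6008  0.6402  1.4952 -0.0083  1.0061 -0.329 ] [ 0.     0.024  0.017 -0.001  0.003  0.   ]
t 11.75 pos [ 574.  -261.3  143.1] yaw -15.32 tilt [-0.0038 -0.0058 -1.    ] w 31.7 F [ 0.15 -0.02 -1.23]
shift cm [-14.324 -30.834  -0.863] spin -0.32
```

View pics/side4.png

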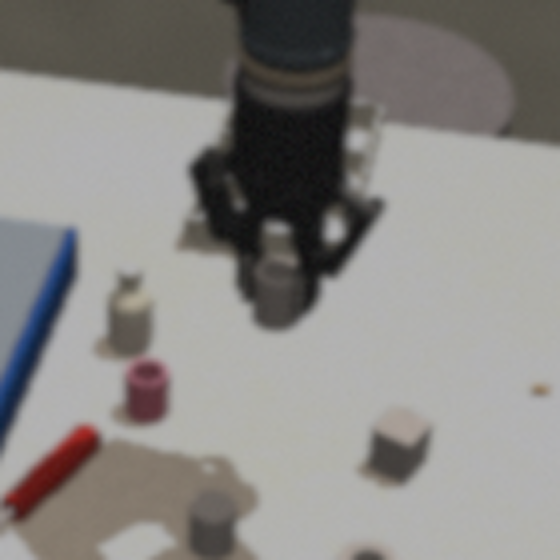

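Emit:
servo_tool(series=[[0,[-2.4,-5.1,-0.5],0],[0,[-2.4,-5.1,0],0],[0,[-2.4,-5.1,0],0],[0,[-2.4,-5.1,0],0],[0,[-2.4,-5.1,0],0]])

```text
t: 12.42
tool_pos: [520.9, 20.6, 136.3]
eef_rot: [[0.962, -0.274, -0.018], [-0.274, -0.962, -0.0], [-0.018, 0.005, -1.0]]
ft_force: [0.8, -0.1, -0.2]
gripper_width: 32.1
```

```bash
python3 st.py;python3 go.py 517.3 74 150 -15
```

```text
12.425 [520.9  20.6 136.3] [-0.0184 -0.0004] [-0.1729  0.5356  1.7681 -0.0047  0.8559  0.1075] [ 0.827 -0.063  0.211  0.019 -0.132  0.811]
12.475 [516.9  27.4 135.9] [-0.0243  0.0043] [-1.6330e-01  5.3440e-01  1.7733e+00  4.0000e-04  8.5850e-01  1.0980e-01] [-0.07   0.005  0.003 -0.054  0.037 -0.148]
12.525 [518.   24.3 136. ] [-0.0232  0.0016] [-0.1674  0.535   1.7715 -0.003   0.8583  0.1051] [-0.078  0.008 -0.054 -0.056 -0.025 -0.05 ]
12.575 [520.   21.8 136.4] [-0.0201 -0.0003] [-0.171   0.5352  1.7688 -0.0048  0.8572  0.1038] [-0.061  0.001 -0.048 -0.019 -0.015 -0.012]
12.625 [521.4  20.  136.8] [-0.0177 -0.001 ] [-0.1736  0.5352  1.7668 -0.0054  0.8568  0.1036] [-0.045 -0.003 -0.034 -0.005 -0.003  0.001]
t 12.625 pos [521.4  20.  136.8] yaw -15.68 tilt [-0.0177 -0.001  -0.9998] w 31.3 F [-0.17 -0.3  -0.37]
shift cm [-1.88  -5.079 -1.317] spin -0.68
```

Emit:
servo_tool(series=[[0,[-1.8,-5,-1],-0.6]])

```text
t: 12.75
tool_pos: [519.3, 69.9, 145.6]
eef_rot: [[0.964, -0.266, -0.018], [-0.266, -0.964, -0.002], [-0.017, 0.007, -1.0]]
ft_force: [0.7, 1.1, -1.0]
gripper_width: 32.0
```

```bash
python3 st.py|tail -1;python3 go.py 517.3 74 150 -15
```

```text
12.95 [518.1  72.3 146.3] [-0.018  -0.0016] [-0.0735  0.5215  1.7561 -0.0038  0.8819  0.1918] [-0.027 -0.    -0.    -0.003  0.     0.002]
t 12.95 pos [518.1  72.3 146.3] yaw -15.06 tilt [-0.018  -0.0016 -0.9998] w 31.6 F [-0.94 -0.05 -0.22]
shift cm [-0.128 -0.141 -0.373] spin -0.06
```

Emit:
servo_tool(series=[[0,[0,0,5],0],[0,[0,0,-5],0]])

```text
t: 13.2
tool_pos: [513.8, 68.6, 131.6]
eef_rot: [[0.963, -0.264, -0.045], [-0.264, -0.964, -0.0], [-0.043, 0.012, -0.999]]
ft_force: [0.1, -0.9, -0.0]
gripper_width: 31.5
```

```bash
python3 st.py|tail -1;python3 go.py 517.3 74 150 -15
```

```text
13.4 [523.4  68.5 148. ] [-0.0061 -0.0033] [-0.0796  0.52    1.7516 -0.005   0.8757  0.1906] [ 0.012 -0.029  0.029  0.004  0.005  0.003]
t 13.4 pos [523.4  68.5 148. ] yaw -15.3 tilt [-0.0061 -0.0033 -1.    ] w 31.6 F [-0.47  1.29 -0.7 ]
shift cm [-0.731 -0.372 -0.201] spin -0.3
```

Tilt is now small. Next I'll measure where the held tube and the gauge are in both views.

```bash
python3 - <<'E'
from meas import *
from cell import arm
for n,(a,b,c,e) in {"side":(190,360,260,400),"top":(180,330,180,380)}.items():
    d=arm.get_image(n);np.savez(n+"5.npz",**d)
    cv2.imwrite(f"pics/{n}5.png",cv2.resize(d["frame"][a:b,c:e],None,fx=3.5,fy=3.5,interpolation=cv2.INTER_CUBIC))
    s=arm.get_state();R=np.array(s["eef_rot"]);p=np.array(s["tool_pos"])
    P=pts(d).reshape(-1,3);q=(P-p)@R
    if n=="side":
        print(p,R[:,2])
        m=(abs(q[:,0])<20)&(abs(q[:,1])<25)&(q[:,2]>-42)&(q[:,2]<20)
        k=q[m]
        for lo in range(-40,16,4):
            j=(k[:,2]>=lo)&(k[:,2]<lo+4)
            if j.sum()>3: print(lo,j.sum(),np.percentile(k[j,0],[3,97]).round(1),np.percentile(k[j,1],[2,20,50]).round(1))
E
python3 go.py 517.3 74 150 -15
```

```text
[522.62436637  68.84429065 148.30440755] [-0.00634384 -0.0032321  -0.99997465]
-40 18 [-17.1  19.6] [-12.7 -10.6  -3.3]
-36 6 [-19.   17.9] [-12.1 -11.8 -10.3]
-32 35 [-12.7  17.5] [-17.8 -13.9 -10.1]
-28 49 [-18.   16.8] [-15.5 -12.4  -7.6]
-24 39 [-12.8  16.6] [-16.9 -14.4 -10. ]
-20 29 [-18.2  16.9] [-16.3 -14.8 -11.7]
-16 27 [-16.5  16.7] [-17.4 -16.1 -12. ]
-12 33 [-16.1  17.8] [-18.3 -15.4 -12.1]
-8 25 [-18.2  18.8] [-17.6 -15.3 -11.6]
-4 20 [-17.8  16.5] [-16.2 -15.2 -11.9]
0 16 [-14.5  15.5] [-17.2 -16.7 -14.4]
4 17 [-12.7  14.1] [-17.3 -16.3 -14.3]
8 10 [-15.5  11.5] [-17.1 -16.4 -12.3]
t 13.5 pos [522.2  69.2 148.6] yaw -15.26 tilt [-0.0064 -0.0031 -1.    ] w 32.2 F [ 0.3  -0.28 -0.67]
shift cm [-0.601 -0.338 -0.14 ] spin -0.26
```

View pics/side5.png

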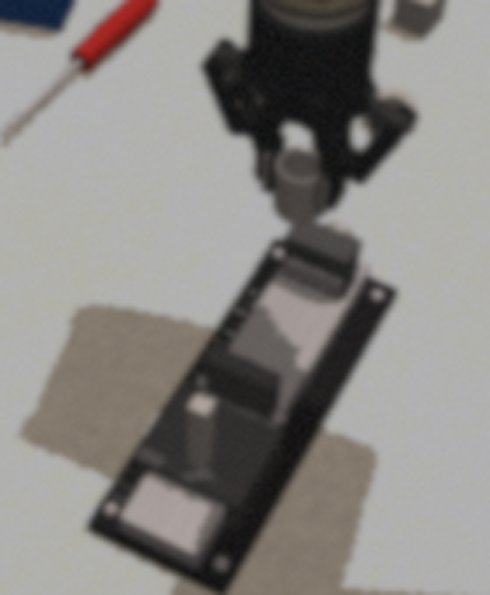

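View pics/top5.png

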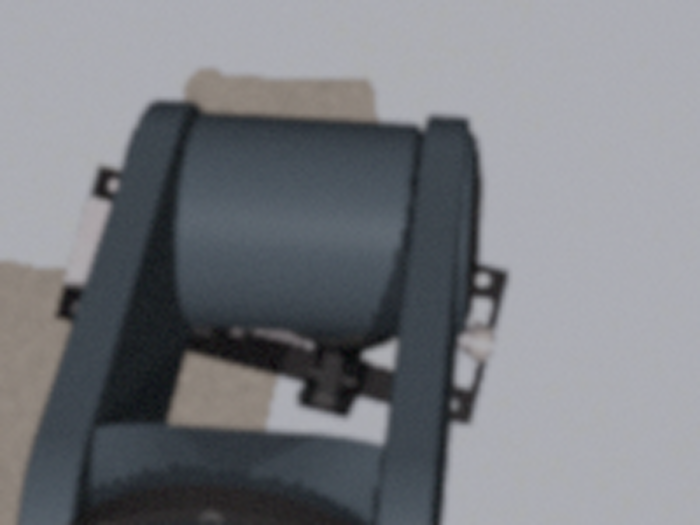

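Emit:
servo_tool(series=[[0,[-0.4,-0.55,3],-0.2]])

```text
t: 13.62
tool_pos: [521.8, 74.4, 120.8]
eef_rot: [[0.965, -0.261, 0.001], [-0.261, -0.965, -0.004], [0.002, 0.003, -1.0]]
ft_force: [0.0, -0.4, -0.9]
gripper_width: 32.0
```

```bash
python3 st.py|tail -1;python3 go.py 516.8 76 46 -15
```

```text
13.825 [519.2  75.2 119.1] [-0.0066 -0.0033] [-0.0673  0.5641  1.7804 -0.0052  0.8035  0.1992] [ 0.002 -0.014 -0.023  0.002 -0.004  0.001]
t 13.825 pos [519.2  75.2 119.1] yaw -15.06 tilt [-0.0066 -0.0033 -1.    ] w 31.8 F [ 0.55 -0.36 -0.67]
shift cm [-0.21  -0.056  7.309] spin -0.06
```

Emit:
servo_tool(series=[[0,[-0.2,0,4],0]])

```text
t: 13.95
tool_pos: [521.1, 75.1, 82.3]
eef_rot: [[0.966, -0.26, 0.004], [-0.26, -0.966, -0.004], [0.005, 0.003, -1.0]]
ft_force: [0.5, -1.1, -0.3]
gripper_width: 32.2
```

```bash
python3 st.py|tail -1;python3 go.py 516.8 76 46 -15
```

```text
14.15 [517.2  75.4  79.9] [-0.0064 -0.0033] [-0.0671  0.6304  1.8082 -0.0058  0.7091  0.2002] [ 0.002 -0.021 -0.019  0.001 -0.007  0.   ]
t 14.15 pos [517.2  75.4  79.9] yaw -15.06 tilt [-0.0064 -0.0033 -1.    ] w 31.5 F [ 0.88 -0.36  0.12]
shift cm [-0.037 -0.064  3.388] spin -0.06
```

Next a partial descent, then a look before touching down.

Emit:
servo_tool(series=[[0,[0,0,2.6],0]])

```text
t: 14.28
tool_pos: [520.3, 75.1, 56.8]
eef_rot: [[0.966, -0.26, 0.002], [-0.26, -0.966, -0.004], [0.003, 0.003, -1.0]]
ft_force: [0.6, -0.4, -1.0]
gripper_width: 31.7
```

```bash
python3 st.py|tail -1;python3 go.py 516.8 76 40.5 -15
python3 - <<'E'
from meas import *
from cell import arm
d=arm.get_image("side");np.savez("side6.npz",**d)
cv2.imwrite("pics/side6.png",cv2.resize(d["frame"][210:330,300:400],None,fx=5,fy=5,interpolation=cv2.INTER_CUBIC))
P=pts(d).reshape(-1,3)
P=P[(P[:,0]>330)&(P[:,0]<660)&(P[:,1]>-30)&(P[:,1]<320)]
g=gf(P,(532.6,140.0),75.)
# tube front: tube points
m=(abs(g[:,0])<22)&(g[:,1]>-85)&(g[:,1]<-35)&(g[:,2]>36)&(g[:,2]<74)
k=g[m]
for lo in range(36,76,6):
    j=(k[:,2]>=lo)&(k[:,2]<lo+6)
    if j.sum()>3: print(lo,j.sum(),np.percentile(k[j,0],[3,97]).round(1),np.percentile(k[j,1],[50,80,97]).round(1))
m=(abs(g[:,0])<25)&(g[:,1]>-100)&(g[:,1]<-78)&(g[:,2]>36)&(g[:,2]<70)
k=g[m]
for lo in range(36,70,4):
    j=(k[:,2]>=lo)&(k[:,2]<lo+4)
    if j.sum()>3: print("face",lo,j.sum(),np.percentile(k[j,0],[3,97]).round(1),np.percentile(k[j,1],[20,50,80]).round(1))
E
```

```text
14.475 [517.8  75.3  55.1] [-0.0047 -0.0035] [-0.0672  0.6755  1.8186 -0.0062  0.6519  0.2006] [-0.    -0.01  -0.004 -0.    -0.008 -0.001]
t 14.475 pos [517.8  75.3  55.1] yaw -15.06 tilt [-0.0047 -0.0035 -1.    ] w 31.8 F [ 0.28 -0.5  -0.87]
shift cm [-0.114 -0.051  1.463] spin -0.06
42 11 [-14.1  13. ] [-51.7 -50.8 -48.8]
48 21 [-12.7  15.1] [-52.  -50.5 -49.8]
54 30 [-19.1  17.4] [-54.6 -50.5 -48.2]
60 36 [-17.9  20.1] [-54.6 -50.6 -49.5]
66 48 [-20.3  19.4] [-55.3 -51.3 -49.3]
72 11 [-15.2  15.5] [-55.3 -51.4 -50.6]
face 64 6 [ 3.6 21.9] [-93.  -91.  -78.8]
```

View pics/side6.png

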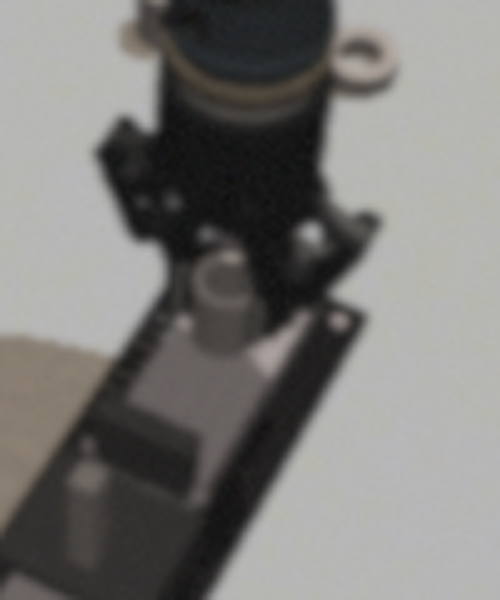

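Emit:
servo_tool(series=[[0,[-0.05,0,1.2],0]])

```text
t: 14.65
tool_pos: [519.1, 75.3, 44.7]
eef_rot: [[0.966, -0.26, 0.0], [-0.26, -0.966, -0.004], [0.001, 0.004, -1.0]]
ft_force: [0.4, -0.9, -0.0]
gripper_width: 31.8
```

```bash
python3 st.py|tail -1;python3 go.py 516.8 75.3 40.5 -15
```

```text
14.85 [517.3  75.4  43.2] [-0.0045 -0.0035] [-0.0671  0.6973  1.8241 -0.0065  0.6245  0.201 ] [-0.001 -0.003 -0.    -0.001 -0.    -0.   ]
t 14.85 pos [517.3  75.4  43.2] yaw -15.06 tilt [-0.0045 -0.0035 -1.    ] w 31.4 F [ 1.36 -0.29  0.01]
shift cm [-0.049  0.018  0.27 ] spin -0.06
```

Emit:
servo_tool(series=[[0,[0,0,0.25],0]])

```text
t: 14.98
tool_pos: [517.5, 75.4, 40.8]
eef_rot: [[0.966, -0.26, -0.004], [-0.26, -0.966, -0.004], [-0.003, 0.004, -1.0]]
ft_force: [-0.4, -0.3, 0.1]
gripper_width: 31.9
```

```bash
python3 st.py|tail -1;python3 go.py 516.8 75.3 40.5 -15
```

```text
15.175 [517.4  75.4  40.7] [-0.0043 -0.0035] [-0.0671  0.702   1.8248 -0.0065  0.6189  0.201 ] [-0.     0.001 -0.001  0.001  0.     0.   ]
t 15.175 pos [517.4  75.4  40.7] yaw -15.06 tilt [-0.0043 -0.0035 -1.    ] w 31.6 F [1.33 0.07 0.75]
shift cm [-0.06   0.023  0.02 ] spin -0.06
```

Emit:
servo_tool(series=[[0,[0,0,0.1],0]])

```text
t: 15.3
tool_pos: [517.5, 75.5, 40.5]
eef_rot: [[0.966, -0.26, -0.004], [-0.26, -0.966, -0.003], [-0.003, 0.004, -1.0]]
ft_force: [-3.1, 0.8, 14.3]
gripper_width: 32.0
```

```bash
python3 st.py|tail -1;python3 go.py 516.8 75.3 40.5 -15
```

```text
15.5 [517.5  75.4  40.6] [-0.0038 -0.0036] [-0.067   0.7021  1.8251 -0.0066  0.6179  0.2011] [ 0.     0.     0.    -0.001 -0.002 -0.001]
t 15.5 pos [517.5  75.4  40.6] yaw -15.05 tilt [-0.0038 -0.0036 -1.    ] w 31.8 F [-1.25 -0.02  7.21]
shift cm [-0.062  0.028  0.009] spin -0.05
```

Emit:
servo_tool(series=[[55,[0,0,0],0],[55,[0,0,0],0],[55,[0,0,0],0]])

```text
t: 15.88
tool_pos: [517.5, 75.4, 40.6]
eef_rot: [[0.966, -0.26, -0.004], [-0.26, -0.966, -0.004], [-0.003, 0.004, -1.0]]
ft_force: [-0.1, -0.5, 0.1]
gripper_width: 47.1
```

```bash
python3 st.py|tail -1;python3 go.py 516.8 75.3 40.5 -15
python3 - <<'E'
from cell import arm
import cv2,numpy as np
d=arm.get_image("side");np.savez("side7.npz",**d)
cv2.imwrite("pics/side7.png",cv2.resize(d["frame"][210:330,300:400],None,fx=5,fy=5,interpolation=cv2.INTER_CUBIC))
E
```

```text
16.075 [517.4  75.4  40.6] [-0.0038 -0.0036] [-0.067   0.702   1.8252 -0.0066  0.6179  0.201 ] [-0.     0.    -0.001  0.001  0.001 -0.001]
t 16.075 pos [517.4  75.4  40.6] yaw -15.05 tilt [-0.0038 -0.0036 -1.    ] w 47.1 F [-0.08  0.82  0.89]
shift cm [-0.058  0.024  0.013] spin -0.05
```

View pics/side7.png

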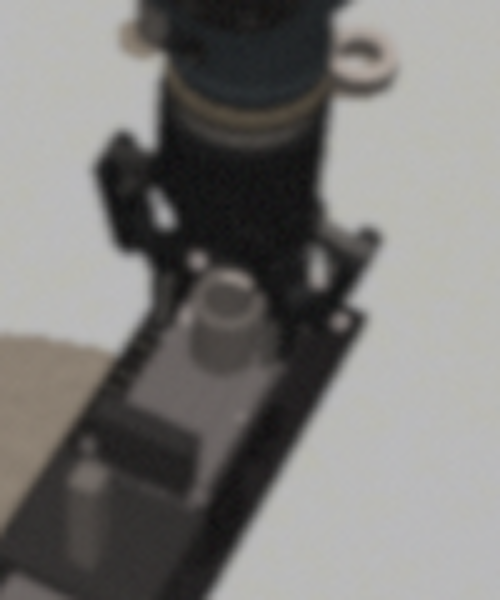

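Emit:
servo_tool(series=[[60,[0,0,-1.5],0]])

```text
t: 16.25
tool_pos: [516.6, 75.5, 55.3]
eef_rot: [[0.966, -0.26, -0.006], [-0.26, -0.966, -0.003], [-0.005, 0.005, -1.0]]
ft_force: [-0.8, 0.3, 0.1]
gripper_width: 51.2
```

```bash
python3 st.py|tail -1
```

```text
16.45 [518.   75.4  56.4] [-0.002  -0.0037] [-0.0668  0.6727  1.8196 -0.0063  0.6511  0.2008] [-0.001  0.012  0.006 -0.    -0.002  0.   ]
```

Emit:
servo_tool(series=[[60,[0,0,-3],0]])

```text
t: 16.58
tool_pos: [516.4, 75.6, 85.2]
eef_rot: [[0.966, -0.26, -0.007], [-0.26, -0.966, -0.003], [-0.006, 0.005, -1.0]]
ft_force: [-0.3, -0.4, 0.4]
gripper_width: 51.3
```

```bash
python3 st.py|tail -1
```

```text
16.775 [518.3  75.5  86.7] [-0.0009 -0.0038] [-0.0666  0.6178  1.8059 -0.0058  0.7185  0.2004] [-0.     0.019  0.014  0.001  0.001 -0.   ]
```

Emit:
servo_tool(series=[[50,[0,0,-6],0]])

```text
t: 16.9
tool_pos: [514.2, 75.8, 141.6]
eef_rot: [[0.965, -0.26, -0.016], [-0.26, -0.966, -0.003], [-0.014, 0.007, -1.0]]
ft_force: [0.8, -0.4, 0.1]
gripper_width: 42.7
```

```bash
python3 st.py|tail -1;python3 go.py 554.3 210.2 150 75; python3 go.py 554.3 210.2 150 -105;python3 - <<'E'
from meas import *
from cell import arm
d=arm.get_image("side");np.savez("side8.npz",**d)
cv2.imwrite("pics/side8.png",cv2.resize(d["frame"][210:370,270:400],None,fx=4,fy=4,interpolation=cv2.INTER_CUBIC))
P=pts(d).reshape(-1,3)
P=P[(P[:,0]>330)&(P[:,0]<660)&(P[:,1]>-30)&(P[:,1]<320)]
g=gf(P,(532.6,140.0),75.)
m=(abs(g[:,0])<25)&(g[:,1]>-85)&(g[:,1]<-35)&(abs(g[:,2]-70)<4)
print(m.sum(),cv2.minEnclosingCircle(g[m][:,:2].astype(np.float32)),g[m].mean(0))
m=(abs(g[:,0])<12)&(g[:,1]>-85)&(g[:,1]<-35)&(abs(g[:,2]-52)<12)
print("front",np.percentile(g[m,1],[50,80,95]))
m=(abs(g[:,0])<18)&(g[:,1]>40)&(g[:,1]<120)&(abs(g[:,2]-105)<4)
print("post",m.sum(),g[m].mean(0), P[(abs(P[:,2]-105)<4)&(P[:,1]>170)&(P[:,1]<250)].mean(0))
E
```

```text
17.1 [518.6  75.8 146.9] [ 0.0002 -0.0039] [-0.0661  0.5158  1.7662 -0.0051  0.8591  0.1998] [-0.001  0.028  0.03  -0.001  0.003  0.001]
t 17.1 pos [518.6  75.8 146.9] yaw -15.04 tilt [ 2.0e-04 -3.9e-03 -1.0e+00] w 42.4 F [-0.74  0.31 -1.15]
shift cm [ -0.038 -13.908  -0.364] spin -90.04
t 17.1 pos [518.6  75.8 146.9] yaw -15.04 tilt [ 2.0e-04 -3.9e-03 -1.0e+00] w 42.4 F [-0.74  0.31 -1.15]
shift cm [ -0.038 -13.908  -0.364] spin 89.96
71 ((1.2267391681671143, -64.31294250488281), 17.529075622558594) [  0.9905501  -63.92155858  68.78890565]
front [-53.64525111 -49.72838258 -49.01229245]
post 37 [  2.78708536  74.75184614 104.10102876] [554.63931916 211.48338798 104.10102876]
```

View pics/side8.png

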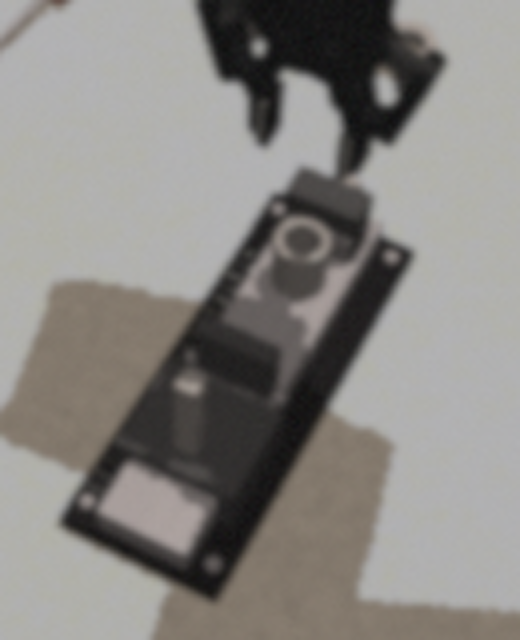

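Emit:
servo_tool(series=[[50,[0,-4.7,-0.5],0],[50,[0,-4.7,0],0],[50,[0,-4,0],0]])

```text
t: 17.52
tool_pos: [549.8, 204.8, 145.0]
eef_rot: [[0.964, -0.266, -0.013], [-0.266, -0.964, -0.005], [-0.012, 0.009, -1.0]]
ft_force: [0.4, -0.1, -0.5]
gripper_width: 42.5
```

```bash
python3 st.py|tail -1;python3 go.py 554.3 210.2 150 75
```

```text
17.725 [549.3 203.9 145.1] [-0.0138 -0.0059] [ 0.1667  0.591   1.6007 -0.0043  0.9645  0.4366] [-0.028 -0.015  0.016 -0.003  0.002 -0.001]
t 17.725 pos [549.3 203.9 145.1] yaw -15.33 tilt [-0.0138 -0.0059 -0.9999] w 42.6 F [ 0.06 -0.45  0.54]
shift cm [ 0.31  -0.734 -0.496] spin -90.33
```

Emit:
servo_tool(series=[[50,[0,0,0],-10],[50,[0,0,0],-10],[50,[0,0,0],-10],[50,[0,0,0],-10],[50,[0,0,0],-10],[50,[0,0,0],-10],[50,[0,0,0],-10],[50,[0,0,0],-10]])

```text
t: 18.73
tool_pos: [540.1, 190.2, 137.4]
eef_rot: [[0.397, 0.917, -0.037], [0.917, -0.398, -0.013], [-0.026, -0.029, -0.999]]
ft_force: [-0.4, 0.1, -0.2]
gripper_width: 42.8
```

```bash
python3 st.py|tail -1;python3 go.py 554.3 210.2 150 75
```

```text
18.925 [540.7 190.9 137.8] [-0.0352 -0.0121] [ 0.1482  0.5951  1.6214 -0.0083  0.9617 -1.0007] [ 0.008 -0.001 -0.012  0.    -0.001 -0.004]
t 18.925 pos [540.7 190.9 137.8] yaw 66.12 tilt [-0.0352 -0.0121 -0.9993] w 42.7 F [ 0.15 -0.2  -0.21]
shift cm [ 2.285  0.43  -1.292] spin -8.88
```

Emit:
servo_tool(series=[[50,[2.2,0.4,-5],-8.8]])

```text
t: 19.05
tool_pos: [550.9, 208.0, 183.5]
eef_rot: [[0.261, 0.964, -0.048], [0.965, -0.262, -0.015], [-0.027, -0.042, -0.999]]
ft_force: [1.4, -0.2, 0.3]
gripper_width: 43.0
```

```bash
python3 st.py|tail -1
```

```text
19.25 [555.5 210.  187.8] [-0.0333 -0.012 ] [ 0.1764  0.5511  1.5297 -0.0067  1.0957 -1.1256] [-0.005  0.025  0.051 -0.001  0.005 -0.006]
```

Emit:
servo_tool(series=[[50,[0,0,-2],0]])

```text
t: 19.38
tool_pos: [553.3, 209.3, 205.2]
eef_rot: [[0.264, 0.964, -0.041], [0.964, -0.265, -0.013], [-0.024, -0.036, -0.999]]
ft_force: [-0.0, 0.4, 0.3]
gripper_width: 42.8
```

```bash
python3 st.py|tail -1
```

```text
19.575 [555.2 209.7 206.8] [-0.0353 -0.0124] [ 0.176   0.5284  1.5112 -0.0067  1.1389 -1.1248] [ 0.002  0.009  0.009  0.     0.004 -0.005]
```

Emit:
servo_tool(series=[[50,[0,0,5.5],0],[50,[0,0,-5.5],0]])

```text
t: 19.82
tool_pos: [547.9, 207.7, 189.2]
eef_rot: [[0.265, 0.962, -0.067], [0.964, -0.267, -0.018], [-0.035, -0.06, -0.998]]
ft_force: [-0.3, -0.2, 0.6]
gripper_width: 42.8
```

```bash
python3 st.py|tail -1;python3 go.py 554.3 210.2 150 75
```

```text
20.025 [558.2 209.9 208.2] [-0.0257 -0.0108] [ 0.1755  0.5266  1.5096 -0.0068  1.1327 -1.1236] [-0.    -0.017  0.031 -0.     0.007 -0.002]
t 20.025 pos [558.2 209.9 208.2] yaw 74.62 tilt [-0.0257 -0.0108 -0.9996] w 42.7 F [ 0.33 -0.3  -1.08]
shift cm [ 0.026 -0.258  5.831] spin -0.38
```

Emit:
servo_tool(series=[[50,[0,0,6],0],[50,[0,0,-6],0]])

```text
t: 20.27
tool_pos: [550.0, 207.9, 187.0]
eef_rot: [[0.266, 0.962, -0.062], [0.963, -0.267, -0.017], [-0.033, -0.055, -0.998]]
ft_force: [-0.6, 0.2, -0.2]
gripper_width: 42.1
```

```bash
python3 st.py|tail -1
```

```text
20.475 [561.7 210.5 210.9] [-0.0114 -0.0083] [ 0.1755  0.5223  1.5088 -0.0068  1.1232 -1.1229] [-0.003 -0.026  0.034 -0.001  0.007 -0.001]
```

Emit:
servo_tool(series=[[50,[0,0,6],0],[50,[0,0,-6],0]])

```text
t: 20.72
tool_pos: [554.0, 208.7, 191.3]
eef_rot: [[0.267, 0.963, -0.042], [0.964, -0.267, -0.014], [-0.025, -0.037, -0.999]]
ft_force: [0.0, -0.9, -1.5]
gripper_width: 42.9
```

```bash
python3 st.py|tail -1;python3 st.py|tail -1;python3 go.py 554.3 210.2 150 75
```

```text
20.925 [565.1 211.1 215. ] [ 0.007  -0.0051] [ 0.1756  0.5148  1.51   -0.0069  1.1108 -1.1225] [ 0.002 -0.02   0.032 -0.002  0.006 -0.003]
21.125 [564.  210.9 214.7] [ 0.0051 -0.0054] [ 0.1756  0.5144  1.5118 -0.0069  1.1113 -1.1226] [-0.001  0.008 -0.004  0.001 -0.001 -0.   ]
t 21.125 pos [564.  210.9 214.7] yaw 74.56 tilt [ 0.0051 -0.0054 -1.    ] w 42.5 F [-0.15  0.6   0.27]
shift cm [-0.302 -0.953  6.462] spin -0.44
```

Emit:
servo_tool(series=[[50,[-0.3,-0.95,4],-0.4]])

```text
t: 21.25
tool_pos: [557.2, 210.8, 178.3]
eef_rot: [[0.26, 0.966, 0.016], [0.966, -0.26, -0.003], [0.001, 0.016, -1.0]]
ft_force: [0.1, 0.8, -0.4]
gripper_width: 42.8
```

```bash
python3 st.py|tail -1;python3 go.py 554.3 210.2 130 75
```

```text
21.45 [553.8 210.3 175.1] [ 0.0048 -0.0055] [ 0.1775  0.5516  1.5736 -0.0073  1.0127 -1.1267] [-0.001 -0.013 -0.045 -0.    -0.007  0.   ]
t 21.45 pos [553.8 210.3 175.1] yaw 74.95 tilt [ 0.0048 -0.0055 -1.    ] w 43.1 F [0.5  0.39 0.4 ]
shift cm [0.026 0.024 4.508] spin -0.05
```

Emit:
servo_tool(series=[[50,[0,0,4],0]])

```text
t: 21.58
tool_pos: [558.6, 210.9, 139.4]
eef_rot: [[0.26, 0.966, 0.017], [0.966, -0.26, -0.003], [0.001, 0.017, -1.0]]
ft_force: [0.2, 0.7, -0.1]
gripper_width: 42.5
```

```bash
python3 st.py|tail -1;python3 go.py 554.3 210.2 72 75
python3 - <<'E'
from meas import *
from cell import arm
d=arm.get_image("side");np.savez("side9.npz",**d)
cv2.imwrite("pics/side9.png",cv2.resize(d["frame"][210:370,270:400],None,fx=4,fy=4,interpolation=cv2.INTER_CUBIC))
s=arm.get_state();R=np.array(s["eef_rot"]);p=np.array(s["tool_pos"])
P=pts(d).reshape(-1,3);q=(P-p)@R
m=(abs(q[:,0])<50)&(abs(q[:,1])<25)&(q[:,2]>-30)&(q[:,2]<0)
for lo,hi in((-45,0),(0,45)):
    k=q[m&(q[:,0]>lo)&(q[:,0]<hi)];print(len(k),np.percentile(k,[2,10,50,90,98],axis=0).round(1).tolist())
m=(abs(q[:,0])<25)&(abs(q[:,1])<25)&(abs(P[:,2]-105)<4)
print("post in tool",m.sum(),q[m].mean(0),q[m].min(0),q[m].max(0))
E
```

```text
21.775 [554.7 210.1 136.1] [ 0.0057 -0.0053] [ 0.1771  0.6057  1.6026 -0.0078  0.9286 -1.1264] [ 0.002 -0.018 -0.02   0.    -0.007  0.002]
t 21.775 pos [554.7 210.1 136.1] yaw 74.95 tilt [ 0.0057 -0.0053 -1.    ] w 42.7 F [ 0.68 -0.45  0.94]
shift cm [ 0.02  -0.08   6.407] spin -0.05
50 [[-25.6, -12.2, -28.7], [-23.3, -11.6, -25.5], [-20.7, -6.9, -14.7], [-19.8, -1.5, -4.0], [-19.3, 0.7, -2.9]]
50 [[23.2, -12.0, -28.8], [25.0, -11.4, -25.3], [29.6, -7.7, -15.4], [35.9, 2.2, -7.5], [36.3, 4.8, -4.7]]
post in tool 21 [ 0.45333453 -4.40958582 32.86534313] [-5.71610221 -7.9266359  30.99364022] [ 6.89641933  0.50289691 35.26690669]
```

View pics/side9.png

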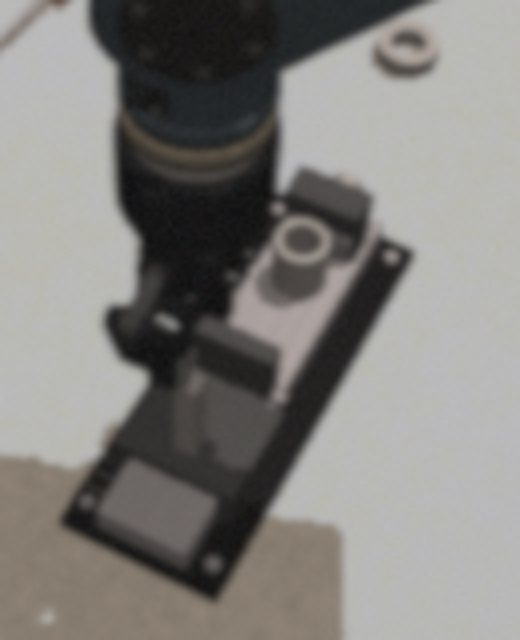

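Emit:
servo_tool(series=[[50,[0,0,3.2],0]])

```text
t: 21.95
tool_pos: [559.5, 210.9, 108.7]
eef_rot: [[0.26, 0.966, 0.018], [0.966, -0.26, -0.003], [0.002, 0.018, -1.0]]
ft_force: [-0.0, 0.0, 0.0]
gripper_width: 42.5
```

```bash
python3 st.py|tail -1
```

```text
22.15 [556.2 210.2 105.9] [ 0.0088 -0.0047] [ 0.1768  0.6503  1.6202 -0.0082  0.8632 -1.126 ] [-0.    -0.014 -0.011 -0.001 -0.008 -0.   ]
```

Emit:
servo_tool(series=[[50,[0,0,3.1],0]])

```text
t: 22.28
tool_pos: [560.1, 210.9, 78.6]
eef_rot: [[0.26, 0.966, 0.018], [0.966, -0.26, -0.003], [0.002, 0.018, -1.0]]
ft_force: [0.8, 0.1, -0.0]
gripper_width: 42.6
```

```bash
python3 st.py|tail -1;python3 st.py|tail -1; python3 go.py 554.3 210.2 72 75
```

```text
22.475 [557.  210.2  76. ] [ 0.0098 -0.0046] [ 0.1765  0.6966  1.6341 -0.0086  0.8022 -1.1256] [ 0.001 -0.013 -0.009  0.001 -0.007 -0.001]
22.675 [557.3 210.3  76.3] [ 0.0111 -0.0043] [ 0.1765  0.6961  1.6341 -0.0086  0.8012 -1.1256] [-0.002  0.005  0.005 -0.002 -0.004  0.002]
t 22.675 pos [557.3 210.3  76.3] yaw 74.95 tilt [ 0.0111 -0.0043 -0.9999] w 42.6 F [-0.22  0.16 -0.66]
shift cm [-0.086 -0.293  0.422] spin -0.05
```

Emit:
servo_tool(series=[[50,[-0.1,-0.3,0.4],0]])

```text
t: 22.8
tool_pos: [555.0, 210.2, 73.2]
eef_rot: [[0.26, 0.966, 0.014], [0.966, -0.26, -0.004], [-0.0, 0.014, -1.0]]
ft_force: [0.0, 0.3, 0.5]
gripper_width: 42.7
```

```bash
python3 st.py|tail -1
```

```text
23.0 [554.  210.1  72.2] [ 0.0109 -0.0044] [ 0.1772  0.6996  1.644  -0.0088  0.7881 -1.1249] [-0.001  0.003 -0.005  0.    -0.001  0.   ]
```

Emit:
servo_tool(series=[[25,[0,0,0],0],[0,[0,0,0],0],[0,[0,0,0],0],[0,[0,0,0],0]])

```text
t: 23.5
tool_pos: [554.0, 210.0, 72.4]
eef_rot: [[0.26, 0.965, 0.011], [0.966, -0.26, -0.004], [-0.001, 0.011, -1.0]]
ft_force: [-0.6, -0.2, -0.1]
gripper_width: 13.2
```

```bash
python3 st.py|tail -1; python3 go.py 554.3 210.2 72 75
```

```text
23.7 [554.  210.   72.4] [ 0.0106 -0.0044] [ 0.177   0.6994  1.6439 -0.0087  0.7887 -1.1245] [-0.001 -0.    -0.001 -0.001 -0.     0.001]
t 23.7 pos [554.  210.   72.4] yaw 74.92 tilt [ 0.0106 -0.0044 -0.9999] w 13.3 F [-0.12 -0.46  0.69]
shift cm [0.029 0.026 0.042] spin -0.08
```

Emit:
servo_tool(series=[[0,[-1,0,0],0]])

```text
t: 23.82
tool_pos: [551.7, 201.4, 72.4]
eef_rot: [[0.26, 0.966, 0.012], [0.966, -0.26, -0.003], [0.001, 0.012, -1.0]]
ft_force: [0.1, 4.4, -0.3]
gripper_width: 13.2
```

```bash
cat > sl.py <<'E'
from cell import arm
import numpy as np
a=np.radians(75);ey=np.array([np.cos(a),np.sin(a)]);ex=np.array([ey[1],-ey[0]])
F=[]
for i in range(4):
    s=arm.get_state();p=np.array(s["tool_pos"]);f=np.array(s["ft_force"]);q=p[:2]-[534.6,138.7]
    print(round(s["t"],3),"gx %.2f gy %.2f z %.2f"%(q@ex,q@ey,p[2]),"F gx %.1f gy %.1f z %.1f"%(f[:2]@ex,f[:2]@ey,f[2]),"tilt",np.array(s["eef_rot"])[:2,2].round(4),"w %.1f"%s["gripper_width"])
    if i<3: arm.get_image("side")
E
python3 sl.py
```

```text
23.825 gx 0.24 gy 65.01 z 72.44 F gx -1.1 gy 4.3 z -0.3 tilt [ 0.0118 -0.0026] w 13.2
23.875 gx 0.19 gy 63.32 z 72.42 F gx -1.4 gy 2.5 z -0.7 tilt [ 0.0109 -0.0039] w 13.4
23.925 gx 0.20 gy 63.35 z 72.42 F gx -0.9 gy 1.6 z 0.2 tilt [ 0.0105 -0.0043] w 12.7
23.975 gx 0.19 gy 63.34 z 72.41 F gx -1.2 gy 0.6 z 0.3 tilt [ 0.0103 -0.0046] w 13.3
```

Emit:
servo_tool(series=[[0,[-1.2,0,0],0],[0,[-1.2,0,0],0]])

```text
t: 24.22
tool_pos: [544.9, 177.3, 72.4]
eef_rot: [[0.26, 0.965, 0.011], [0.966, -0.26, -0.003], [0.0, 0.012, -1.0]]
ft_force: [0.7, 4.0, -0.5]
gripper_width: 13.5
```

```bash
python3 sl.py
```

```text
24.225 gx 0.01 gy 39.95 z 72.41 F gx -0.3 gy 4.0 z -0.5 tilt [ 0.0113 -0.0028] w 13.5
24.275 gx -0.03 gy 38.40 z 72.40 F gx -0.6 gy 0.4 z -1.3 tilt [ 0.0105 -0.004 ] w 13.1
24.325 gx -0.04 gy 38.41 z 72.40 F gx -0.6 gy -1.8 z 0.2 tilt [ 0.0099 -0.0046] w 13.5
24.375 gx -0.04 gy 38.42 z 72.38 F gx -0.7 gy -2.5 z 1.0 tilt [ 0.0096 -0.0051] w 13.1
```

Emit:
servo_tool(series=[[0,[-1.2,0,0],0]])

```text
t: 24.5
tool_pos: [541.4, 164.7, 72.4]
eef_rot: [[0.26, 0.965, 0.01], [0.966, -0.26, -0.004], [-0.001, 0.011, -1.0]]
ft_force: [0.5, 4.8, -0.2]
gripper_width: 12.8
```

```bash
python3 sl.py
python3 - <<'E'
from meas import *
from cell import arm
d=arm.get_image("side");np.savez("side10.npz",**d)
cv2.imwrite("pics/side10.png",cv2.resize(d["frame"][210:370,270:400],None,fx=4,fy=4,interpolation=cv2.INTER_CUBIC))
d=arm.get_image("top");np.savez("top10.npz",**d)
cv2.imwrite("pics/top10.png",cv2.resize(d["frame"][210:320,190:340],None,fx=5,fy=5,interpolation=cv2.INTER_CUBIC))
E
```

```text
24.5 gx -0.13 gy 26.86 z 72.41 F gx -0.7 gy 4.7 z -0.2 tilt [ 0.0101 -0.0041] w 12.8
24.55 gx -0.12 gy 24.98 z 72.40 F gx -0.6 gy 1.1 z -1.5 tilt [ 0.0092 -0.0055] w 13.1
24.6 gx -0.17 gy 25.03 z 72.39 F gx 0.6 gy -2.1 z -0.1 tilt [ 0.0087 -0.0061] w 13.0
24.65 gx -0.18 gy 25.03 z 72.37 F gx -0.5 gy -3.3 z 0.5 tilt [ 0.0084 -0.0066] w 13.1
```

View pics/side10.png

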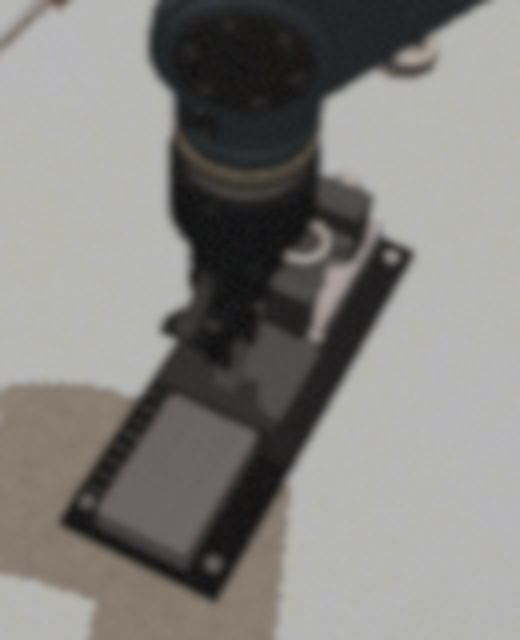

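View pics/top10.png

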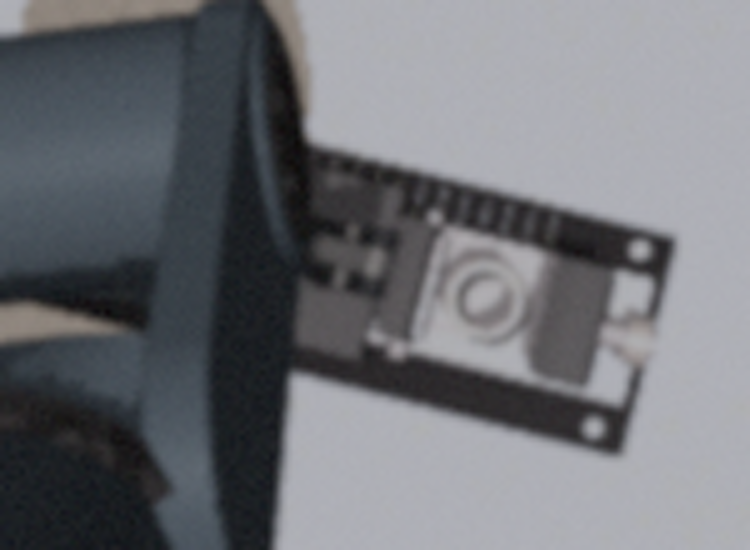

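Emit:
servo_tool(series=[[0,[-0.5,0,0],0]])

```text
t: 24.88
tool_pos: [539.9, 159.0, 72.4]
eef_rot: [[0.261, 0.965, 0.009], [0.965, -0.261, -0.005], [-0.003, 0.01, -1.0]]
ft_force: [-0.3, 4.7, -1.0]
gripper_width: 12.8
```

```bash
python3 sl.py
```

```text
24.875 gx -0.18 gy 21.00 z 72.42 F gx -1.6 gy 4.5 z -1.0 tilt [ 0.0091 -0.0052] w 12.8
24.925 gx -0.18 gy 20.23 z 72.42 F gx -0.6 gy 1.4 z -0.7 tilt [ 0.0088 -0.0059] w 12.8
24.975 gx -0.19 gy 20.24 z 72.38 F gx -1.0 gy 1.2 z -0.2 tilt [ 0.0086 -0.0063] w 13.3
25.025 gx -0.20 gy 20.23 z 72.39 F gx -1.3 gy 1.1 z 0.3 tilt [ 0.0084 -0.0066] w 13.3
```

Emit:
servo_tool(series=[[0,[-0.15,0,0],0]])

```text
t: 25.15
tool_pos: [539.4, 157.5, 72.4]
eef_rot: [[0.261, 0.965, 0.009], [0.965, -0.26, -0.006], [-0.003, 0.01, -1.0]]
ft_force: [-1.2, 3.7, -0.6]
gripper_width: 12.7
```

```bash
python3 sl.py
python3 - <<'E'
from meas import *
from cell import arm
d=arm.get_image("top");np.savez("top11.npz",**d)
cv2.imwrite("pics/top11.png",cv2.resize(d["frame"][240:310,250:330],None,fx=8,fy=8,interpolation=cv2.INTER_CUBIC))
E
```

```text
25.15 gx -0.18 gy 19.42 z 72.40 F gx -2.1 gy 3.2 z -0.6 tilt [ 0.009  -0.0057] w 12.7
25.2 gx -0.17 gy 19.21 z 72.42 F gx -1.9 gy 4.0 z -0.5 tilt [ 0.009  -0.0058] w 12.9
25.25 gx -0.15 gy 19.21 z 72.44 F gx -1.2 gy 4.6 z -1.3 tilt [ 0.009  -0.0059] w 13.1
25.3 gx -0.17 gy 19.21 z 72.42 F gx -1.8 gy 4.3 z -0.1 tilt [ 0.0089 -0.006 ] w 12.9
```

View pics/top11.png

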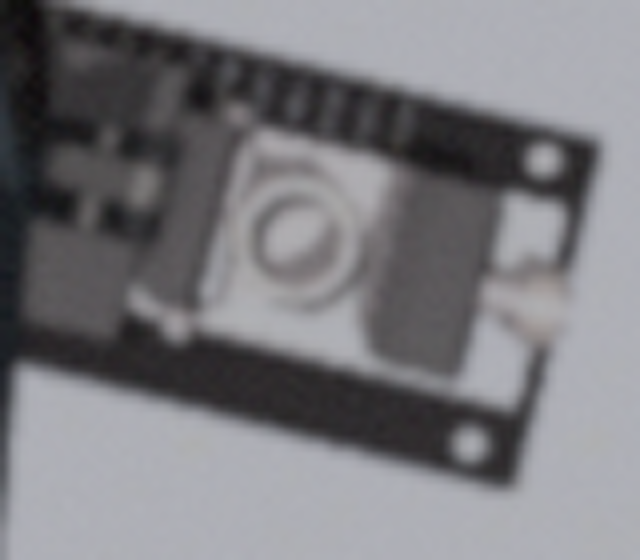

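Emit:
servo_tool(series=[[0,[-0.15,0,0],0]])

```text
t: 25.48
tool_pos: [539.0, 156.1, 72.4]
eef_rot: [[0.26, 0.965, 0.009], [0.966, -0.26, -0.006], [-0.003, 0.01, -1.0]]
ft_force: [-0.7, 4.5, -0.7]
gripper_width: 13.0
```

```bash
python3 sl.py
```

```text
25.475 gx -0.21 gy 17.97 z 72.41 F gx -1.8 gy 4.2 z -0.7 tilt [ 0.009  -0.0058] w 13.0
25.525 gx -0.19 gy 17.72 z 72.43 F gx -2.0 gy 3.3 z -0.2 tilt [ 0.009  -0.0059] w 13.1
25.575 gx -0.18 gy 17.72 z 72.41 F gx -1.3 gy 3.8 z 0.2 tilt [ 0.0089 -0.0059] w 13.1
25.625 gx -0.18 gy 17.70 z 72.42 F gx -1.4 gy 4.1 z 0.4 tilt [ 0.0089 -0.0059] w 13.4
```

Emit:
servo_tool(series=[[0,[-0.15,0,0],0]])

```text
t: 25.75
tool_pos: [538.6, 154.5, 72.4]
eef_rot: [[0.26, 0.965, 0.009], [0.965, -0.26, -0.006], [-0.003, 0.01, -1.0]]
ft_force: [0.5, 4.1, -0.5]
gripper_width: 12.8
```

```bash
python3 sl.py
```

```text
25.75 gx -0.20 gy 16.26 z 72.40 F gx -0.5 gy 4.1 z -0.5 tilt [ 0.0089 -0.0058] w 12.8
25.8 gx -0.21 gy 16.05 z 72.42 F gx -1.1 gy 4.0 z -0.6 tilt [ 0.0088 -0.006 ] w 12.9
25.85 gx -0.24 gy 16.05 z 72.40 F gx -1.4 gy 2.9 z 0.4 tilt [ 0.0087 -0.006 ] w 13.0
25.9 gx -0.23 gy 16.05 z 72.42 F gx -1.9 gy 3.8 z -0.8 tilt [ 0.0087 -0.0061] w 12.8
```

Emit:
servo_tool(series=[[0,[-0.1,0,0],0]])

```text
t: 26.02
tool_pos: [538.3, 153.3, 72.4]
eef_rot: [[0.261, 0.965, 0.009], [0.965, -0.261, -0.006], [-0.004, 0.01, -1.0]]
ft_force: [0.8, 3.9, -0.9]
gripper_width: 12.8
```

```bash
python3 sl.py
python3 - <<'E'
from meas import *
from cell import arm
d=arm.get_image("top");np.savez("top12.npz",**d)
cv2.imwrite("pics/top12.png",cv2.resize(d["frame"][240:310,250:330],None,fx=8,fy=8,interpolation=cv2.INTER_CUBIC))
for f in("top11","top12"):
    d=dict(np.load(f+".npz"));P=pts(d).reshape(-1,3);P=P[(P[:,0]>430)&(P[:,0]<600)&(P[:,1]>0)&(P[:,1]<200)];g=gf(P,(535.6,137.3),75)
    m=(abs(g[:,0])<25)&(g[:,1]>-86)&(g[:,1]<-35)&(abs(g[:,2]-70)<3.5)
    k=g[m&(g[:,0]**2+(g[:,1]+66)**2<19**2)]
    print(f,len(k),cv2.minEnclosingCircle(k[:,:2].astype(np.float32)),k.mean(0))
E
```

```text
26.025 gx -0.23 gy 15.04 z 72.43 F gx -0.3 gy 3.9 z -0.9 tilt [ 0.0088 -0.006 ] w 12.8
26.075 gx -0.26 gy 14.88 z 72.40 F gx -2.0 gy 3.5 z -1.1 tilt [ 0.0086 -0.0061] w 12.7
26.125 gx -0.24 gy 14.88 z 72.42 F gx -2.3 gy 3.5 z 0.2 tilt [ 0.0086 -0.0062] w 13.0
26.175 gx -0.21 gy 14.90 z 72.41 F gx -1.4 gy 2.6 z -0.6 tilt [ 0.0086 -0.0062] w 13.4
top11 104 ((0.12883153557777405, -64.01345825195312), 16.66158103942871) [-3.90576288e-02 -6.46465691e+01  6.98620098e+01]
top12 103 ((0.5639267563819885, -67.22433471679688), 16.780811309814453) [  0.15415514 -66.85875542  69.55680847]
```

View pics/top12.png

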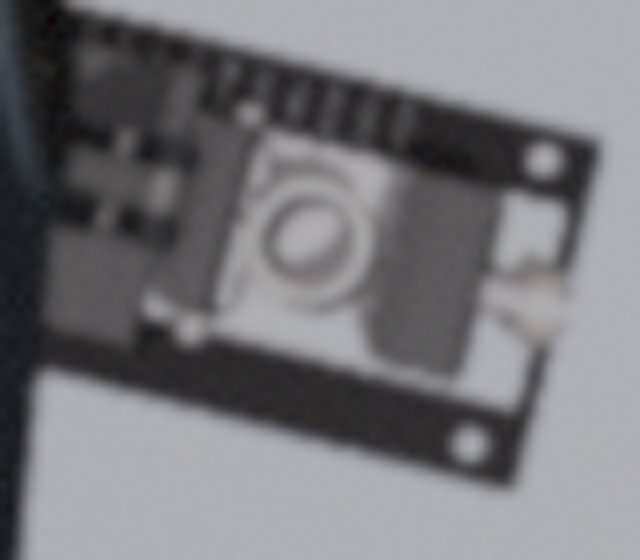

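Emit:
servo_tool(series=[[0,[-0.1,0,0],0]])

```text
t: 26.35
tool_pos: [538.0, 152.2, 72.4]
eef_rot: [[0.261, 0.965, 0.009], [0.965, -0.261, -0.006], [-0.004, 0.01, -1.0]]
ft_force: [-0.4, 4.4, -0.4]
gripper_width: 13.3
```

```bash
python3 sl.py
```

```text
26.35 gx -0.24 gy 13.95 z 72.40 F gx -1.5 gy 4.1 z -0.4 tilt [ 0.0086 -0.0061] w 13.3
26.4 gx -0.25 gy 13.78 z 72.40 F gx -0.1 gy 3.7 z -0.7 tilt [ 0.0085 -0.0063] w 13.2
26.45 gx -0.24 gy 13.80 z 72.41 F gx -1.3 gy 3.5 z -0.1 tilt [ 0.0085 -0.0063] w 13.1
26.5 gx -0.21 gy 13.80 z 72.41 F gx -1.4 gy 3.6 z -1.6 tilt [ 0.0086 -0.0063] w 13.0
```

Emit:
servo_tool(series=[[0,[-0.06,0,0],0]])

```text
t: 26.62
tool_pos: [537.8, 151.6, 72.4]
eef_rot: [[0.261, 0.965, 0.009], [0.965, -0.261, -0.006], [-0.004, 0.01, -1.0]]
ft_force: [-0.0, 4.5, -0.6]
gripper_width: 13.0
```

```bash
python3 sl.py
```

```text
26.625 gx -0.26 gy 13.25 z 72.41 F gx -1.2 gy 4.3 z -0.6 tilt [ 0.0085 -0.0062] w 13.0
26.675 gx -0.24 gy 13.16 z 72.42 F gx -0.6 gy 4.0 z -0.1 tilt [ 0.0085 -0.0063] w 12.8
26.725 gx -0.24 gy 13.15 z 72.39 F gx -1.9 gy 4.4 z -0.8 tilt [ 0.0085 -0.0063] w 13.2
26.775 gx -0.25 gy 13.18 z 72.39 F gx -1.7 gy 4.1 z -1.0 tilt [ 0.0085 -0.0063] w 13.0
```

Emit:
servo_tool(series=[[0,[-0.06,0,0],0]])

```text
t: 26.9
tool_pos: [537.6, 150.9, 72.4]
eef_rot: [[0.261, 0.965, 0.009], [0.965, -0.261, -0.006], [-0.004, 0.01, -1.0]]
ft_force: [-0.6, 4.8, -0.2]
gripper_width: 13.1
```

```bash
python3 sl.py
```

```text
26.9 gx -0.23 gy 12.61 z 72.42 F gx -1.8 gy 4.5 z -0.2 tilt [ 0.0086 -0.0062] w 13.1
26.95 gx -0.24 gy 12.55 z 72.43 F gx -1.9 gy 3.8 z -0.4 tilt [ 0.0085 -0.0063] w 13.1
27.0 gx -0.25 gy 12.55 z 72.41 F gx -2.3 gy 4.4 z -0.5 tilt [ 0.0085 -0.0063] w 13.3
27.05 gx -0.21 gy 12.54 z 72.43 F gx -1.3 gy 2.6 z -0.1 tilt [ 0.0086 -0.0063] w 12.9
```

Emit:
servo_tool(series=[[0,[-0.05,0,0],0]])

```text
t: 27.18
tool_pos: [537.5, 150.4, 72.4]
eef_rot: [[0.261, 0.965, 0.009], [0.965, -0.261, -0.006], [-0.004, 0.01, -1.0]]
ft_force: [-0.4, 4.4, -0.6]
gripper_width: 13.1
```

```bash
python3 sl.py
python3 - <<'E'
from meas import *
from cell import arm
d=arm.get_image("top");np.savez("top13.npz",**d)
cv2.imwrite("pics/top13.png",cv2.resize(d["frame"][240:310,250:330],None,fx=8,fy=8,interpolation=cv2.INTER_CUBIC))
for f in("top11","top12","top13"):
    d=dict(np.load(f+".npz"));P=pts(d).reshape(-1,3);P=P[(P[:,0]>430)&(P[:,0]<600)&(P[:,1]>0)&(P[:,1]<200)];g=gf(P,(535.6,137.3),75)
    m=(abs(g[:,0])<25)&(g[:,1]>-86)&(g[:,1]<-35)&(abs(g[:,2]-70)<3.5)
    k=g[m&(g[:,0]**2+(g[:,1]+66)**2<19**2)]
    print(f,len(k),cv2.minEnclosingCircle(k[:,:2].astype(np.float32)),k.mean(0))
E
```

```text
27.175 gx -0.24 gy 12.06 z 72.40 F gx -1.5 gy 4.2 z -0.6 tilt [ 0.0085 -0.0063] w 13.1
27.225 gx -0.26 gy 12.00 z 72.40 F gx -1.8 gy 4.1 z -0.5 tilt [ 0.0085 -0.0063] w 13.0
27.275 gx -0.28 gy 12.00 z 72.41 F gx -2.4 gy 3.6 z -0.0 tilt [ 0.0084 -0.0063] w 13.1
27.325 gx -0.26 gy 11.99 z 72.39 F gx -1.7 gy 3.7 z -0.4 tilt [ 0.0084 -0.0064] w 13.4
top11 104 ((0.12883153557777405, -64.01345825195312), 16.66158103942871) [-3.90576288e-02 -6.46465691e+01  6.98620098e+01]
top12 103 ((0.5639267563819885, -67.22433471679688), 16.780811309814453) [  0.15415514 -66.85875542  69.55680847]
top13 104 ((-0.3007151782512665, -66.01994323730469), 18.775869369506836) [ 5.20602165e-02 -6.70336826e+01  6.97437884e+01]
```

View pics/top13.png

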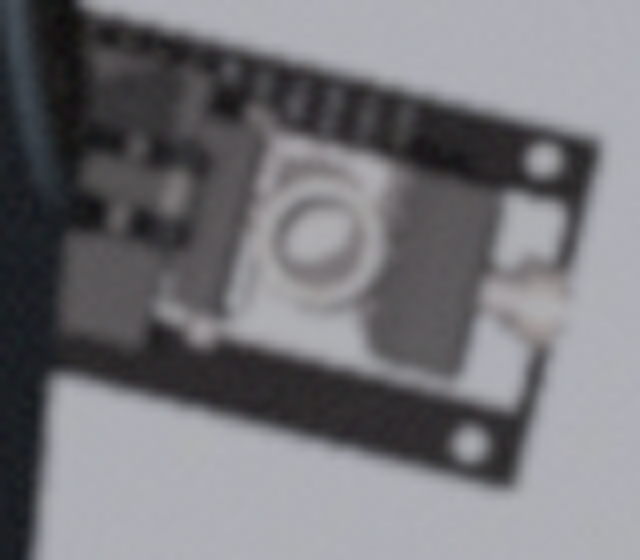

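Emit:
servo_tool(series=[[0,[-0.05,0,0],0]])

```text
t: 27.5
tool_pos: [537.4, 150.0, 72.4]
eef_rot: [[0.261, 0.965, 0.009], [0.965, -0.261, -0.006], [-0.004, 0.01, -1.0]]
ft_force: [-1.4, 6.3, -1.8]
gripper_width: 13.3
```

```bash
python3 sl.py
```

```text
27.5 gx -0.26 gy 11.64 z 72.40 F gx -3.0 gy 5.8 z -1.8 tilt [ 0.0086 -0.0061] w 13.3
27.55 gx -0.24 gy 11.63 z 72.41 F gx -1.5 gy 5.2 z -0.8 tilt [ 0.0086 -0.0061] w 13.2
27.6 gx -0.24 gy 11.64 z 72.41 F gx -1.6 gy 4.6 z -0.7 tilt [ 0.0086 -0.0061] w 12.9
27.65 gx -0.27 gy 11.65 z 72.40 F gx -2.2 gy 5.6 z -1.0 tilt [ 0.0086 -0.0061] w 13.1
```

Emit:
servo_tool(series=[[0,[-0.05,0,0],0]])

```text
t: 27.78
tool_pos: [537.4, 149.9, 72.4]
eef_rot: [[0.261, 0.965, 0.009], [0.965, -0.261, -0.006], [-0.003, 0.01, -1.0]]
ft_force: [0.2, 6.5, -0.4]
gripper_width: 13.0
```

```bash
python3 sl.py
```

```text
27.775 gx -0.23 gy 11.51 z 72.44 F gx -1.5 gy 6.3 z -0.4 tilt [ 0.0089 -0.0055] w 13.0
27.825 gx -0.23 gy 11.52 z 72.43 F gx -2.3 gy 5.8 z 0.1 tilt [ 0.009  -0.0055] w 13.0
27.875 gx -0.28 gy 11.51 z 72.39 F gx -1.2 gy 5.2 z -0.2 tilt [ 0.0088 -0.0056] w 13.0
27.925 gx -0.23 gy 11.52 z 72.44 F gx -1.9 gy 6.4 z -1.9 tilt [ 0.009  -0.0056] w 13.0
```

Emit:
servo_tool(series=[[0,[-0.07,0,0],0]])

```text
t: 28.05
tool_pos: [537.3, 149.7, 72.4]
eef_rot: [[0.261, 0.965, 0.009], [0.965, -0.261, -0.005], [-0.002, 0.01, -1.0]]
ft_force: [0.3, 7.7, -0.6]
gripper_width: 12.8
```

```bash
python3 sl.py
```

```text
28.05 gx -0.25 gy 11.36 z 72.41 F gx -1.7 gy 7.6 z -0.6 tilt [ 0.0093 -0.0048] w 12.8
28.1 gx -0.24 gy 11.36 z 72.42 F gx -0.8 gy 5.7 z -1.2 tilt [ 0.0094 -0.0048] w 12.8
28.15 gx -0.24 gy 11.37 z 72.43 F gx -1.6 gy 6.9 z -0.2 tilt [ 0.0094 -0.0048] w 13.2
28.2 gx -0.25 gy 11.36 z 72.42 F gx -0.4 gy 5.6 z -0.6 tilt [ 0.0093 -0.0048] w 13.2
```

Emit:
servo_tool(series=[[0,[-0.1,0,0],0]])

```text
t: 28.32
tool_pos: [537.3, 149.6, 72.4]
eef_rot: [[0.261, 0.965, 0.01], [0.965, -0.261, -0.004], [-0.001, 0.011, -1.0]]
ft_force: [0.4, 8.7, -1.2]
gripper_width: 12.9
```

```bash
python3 sl.py
```

```text
28.325 gx -0.24 gy 11.19 z 72.43 F gx -1.8 gy 8.5 z -1.2 tilt [ 0.01   -0.0037] w 12.9
28.375 gx -0.24 gy 11.16 z 72.41 F gx -1.4 gy 8.1 z -0.9 tilt [ 0.01   -0.0037] w 13.1
28.425 gx -0.28 gy 11.13 z 72.39 F gx -1.8 gy 6.0 z -1.9 tilt [ 0.0098 -0.0038] w 13.0
28.475 gx -0.24 gy 11.16 z 72.40 F gx -1.1 gy 6.9 z -1.5 tilt [ 0.0099 -0.0038] w 13.4
```

Emit:
servo_tool(series=[[0,[-0.08,0,0],0]])

```text
t: 28.6
tool_pos: [537.3, 149.6, 72.4]
eef_rot: [[0.261, 0.965, 0.011], [0.965, -0.261, -0.003], [0.0, 0.011, -1.0]]
ft_force: [0.5, 9.3, -1.1]
gripper_width: 13.1
```

```bash
python3 sl.py; python3 sl.py|cut -d F -f2
```

```text
28.6 gx -0.24 gy 11.21 z 72.43 F gx -1.9 gy 9.1 z -1.1 tilt [ 0.0106 -0.0028] w 13.1
28.65 gx -0.26 gy 11.16 z 72.40 F gx -1.9 gy 7.8 z -1.0 tilt [ 0.0105 -0.0028] w 13.0
28.7 gx -0.25 gy 11.17 z 72.41 F gx -1.6 gy 6.5 z -0.2 tilt [ 0.0105 -0.0028] w 12.9
28.75 gx -0.26 gy 11.14 z 72.42 F gx -2.1 gy 8.4 z -0.9 tilt [ 0.0105 -0.0028] w 13.0
 gx -2.1 gy 8.4 z -0.9 tilt [ 0.0105 -0.0028] w 13.0
 gx -1.7 gy 7.1 z -0.7 tilt [ 0.0105 -0.0028] w 13.2
 gx -1.8 gy 7.5 z -0.5 tilt [ 0.0105 -0.0028] w 13.0
 gx -1.6 gy 8.7 z -1.2 tilt [ 0.0105 -0.0028] w 13.0
```

Emit:
servo_tool(series=[[45,[0,0,0],0],[45,[0,0,0],0],[45,[0,0,0],0]])

```text
t: 29.28
tool_pos: [537.3, 147.3, 72.4]
eef_rot: [[0.258, 0.966, 0.01], [0.966, -0.258, -0.007], [-0.004, 0.011, -1.0]]
ft_force: [0.6, -0.5, -0.1]
gripper_width: 38.2
```

```bash
python3 sl.py
python3 - <<'E'
from meas import *
from cell import arm
d=arm.get_image("top");np.savez("top14.npz",**d)
cv2.imwrite("pics/top14.png",cv2.resize(d["frame"][240:310,250:330],None,fx=8,fy=8,interpolation=cv2.INTER_CUBIC))
E
```

```text
29.275 gx 0.36 gy 8.96 z 72.44 F gx 0.7 gy -0.3 z -0.1 tilt [ 0.0098 -0.0069] w 38.2
29.325 gx 0.41 gy 8.98 z 72.45 F gx 0.3 gy -0.1 z 0.6 tilt [ 0.0098 -0.0068] w 38.7
29.375 gx 0.36 gy 9.11 z 72.45 F gx -0.4 gy -0.2 z -0.6 tilt [ 0.0099 -0.0066] w 38.1
29.425 gx 0.30 gy 9.21 z 72.43 F gx 0.3 gy -0.2 z 1.3 tilt [ 0.0098 -0.0065] w 38.5
```

View pics/top14.png

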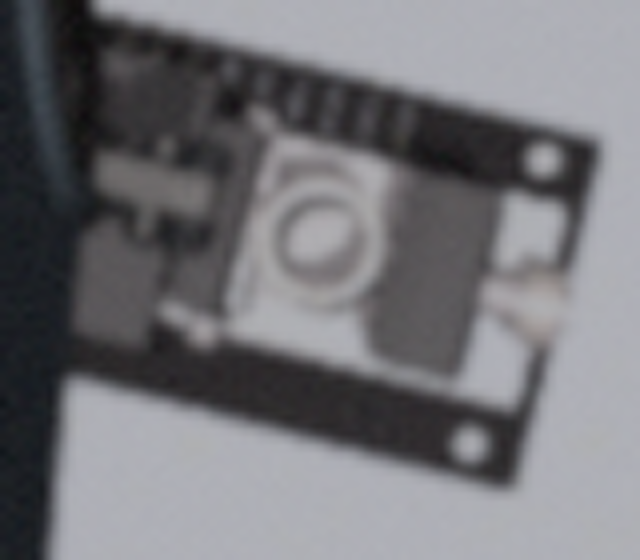

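Emit:
servo_tool(series=[[45,[0.2,0,-2.5],0]])

```text
t: 29.6
tool_pos: [536.0, 149.4, 96.1]
eef_rot: [[0.259, 0.966, 0.005], [0.966, -0.259, -0.007], [-0.005, 0.007, -1.0]]
ft_force: [0.8, -0.4, 1.5]
gripper_width: 38.9
```

```bash
python3 st.py|tail -1
```

```text
29.8 [537.8 149.7  97.6] [ 0.0108 -0.0064] [ 0.0752  0.6273  1.7205 -0.0102  0.7835 -1.2268] [-0.001  0.015  0.014  0.     0.001  0.002]
```

Emit:
servo_tool(series=[[45,[0,0,-5],0]])

```text
t: 29.92
tool_pos: [533.8, 149.5, 143.9]
eef_rot: [[0.259, 0.966, -0.0], [0.966, -0.259, -0.007], [-0.007, 0.002, -1.0]]
ft_force: [0.0, 0.3, 0.2]
gripper_width: 38.3
```

```bash
python3 st.py|tail -1
```

```text
30.125 [537.4 150.  147.7] [ 0.0118 -0.0064] [ 0.0758  0.5479  1.6888 -0.0094  0.8936 -1.2276] [-0.001  0.026  0.027  0.001  0.003  0.   ]
```

Emit:
servo_tool(series=[[45,[0,0,-6],0],[45,[0,0,-6],0]])

```text
t: 30.38
tool_pos: [531.1, 150.0, 261.0]
eef_rot: [[0.259, 0.966, -0.009], [0.966, -0.259, -0.008], [-0.01, -0.007, -1.0]]
ft_force: [1.4, -0.7, -0.4]
gripper_width: 38.4
```

```bash
python3 st.py|tail -1
```

```text
30.575 [532.1 150.2 261.7] [-0.004  -0.0077] [ 0.077   0.3972  1.575  -0.008   1.174  -1.2288] [-0.001  0.034  0.042  0.     0.002 -0.   ]
```

Emit:
servo_tool(series=[[45,[-6,0,0],0],[45,[-6,0,0],0],[45,[-6,0,0],0],[45,[-6,0,0],0],[45,[-6,0,0],0]])

```text
t: 31.2
tool_pos: [447.2, -141.7, 251.1]
eef_rot: [[0.249, 0.968, -0.027], [0.969, -0.249, -0.0], [-0.007, -0.026, -1.0]]
ft_force: [1.3, -0.3, 0.2]
gripper_width: 38.7
```

```bash
python3 st.py|tail -1
python3 - <<'E'
from meas import *
from cell import arm
np.set_printoptions(suppress=True,precision=1)
for n,(a,b,c,e),fr in(("side",(210,370,270,400),(532.6,140.0)),("top",(220,310,190,335),(535.6,137.3))):
    d=arm.get_image(n);np.savez(n+"15.npz",**d)
    cv2.imwrite(f"pics/{n}15.png",cv2.resize(d["frame"][a:b,c:e],None,fx=5 if n=="top" else 3.7,fy=5 if n=="top" else 3.7,interpolation=cv2.INTER_CUBIC))
    P=pts(d).reshape(-1,3);P=P[(P[:,0]>430)&(P[:,0]<620)&(P[:,1]>-20)&(P[:,1]<300)];g=gf(P,fr,75)
    m=(abs(g[:,0])<10)&(abs(g[:,2]-105)<4)&(g[:,1]>-30);print(n,"post",m.sum(),g[m].mean(0))
    m=(abs(g[:,0])<25)&(abs(g[:,2]-72)<3)&(g[:,1]>-54)&(g[:,1]<-20);k=g[m];print("jawtop",len(k),k.min(0),k.max(0))
    m=(abs(g[:,2]-70)<3)&(np.hypot(g[:,0],g[:,1]+69)<16.5);k=g[m];print("rim",len(k),k.mean(0),np.percentile(k,[2,98],axis=0))
    # jaw top vs lower back-face lean
    for lo in range(44,74,6):
        m=(abs(g[:,0])<22)&(g[:,2]>lo)&(g[:,2]<=lo+6)&(g[:,1]>-48)&(g[:,1]<-20)
        if m.sum()>3: print("jaw z",lo,m.sum(),np.percentile(g[m,1],[10,50,90]))
E
```

```text
31.4 [ 447.7 -141.2  251.5] [-0.0269  0.0002] [-0.5353  0.3016  1.7681 -0.0152  1.0952 -1.8435] [ 0.054 -0.014 -0.002  0.005  0.008  0.001]
side post 35 [  1.9  12.8 104.1]
jawtop 96 [-22.8 -49.7  69. ] [ 24.9 -35.8  74.7]
rim 52 [  0.  -67.4  69.2] [[-13.7 -84.5  67.4]
 [ 15.7 -54.7  71.4]]
jaw z 44 33 [-38.7 -37.3 -28. ]
jaw z 50 26 [-38.7 -37.8 -36.5]
jaw z 56 21 [-38.1 -37.3 -36.5]
jaw z 62 30 [-38.8 -37.9 -36. ]
jaw z 68 82 [-46.8 -41.9 -37.2]
top post 47 [  1.   13.  104.6]
jawtop 155 [-24.3 -49.4  69. ] [ 25.  -34.8  74.5]
rim 84 [ -0.2 -69.2  69.8] [[-14.5 -84.4  67.4]
 [ 15.2 -55.   72.1]]
jaw z 44 23 [-29.2 -24.8 -21. ]
jaw z 68 127 [-46.6 -41.5 -36.4]
```

View pics/side15.png

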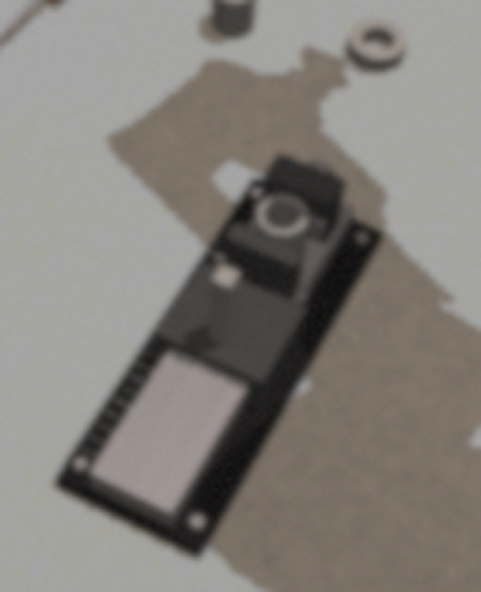

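View pics/top15.png

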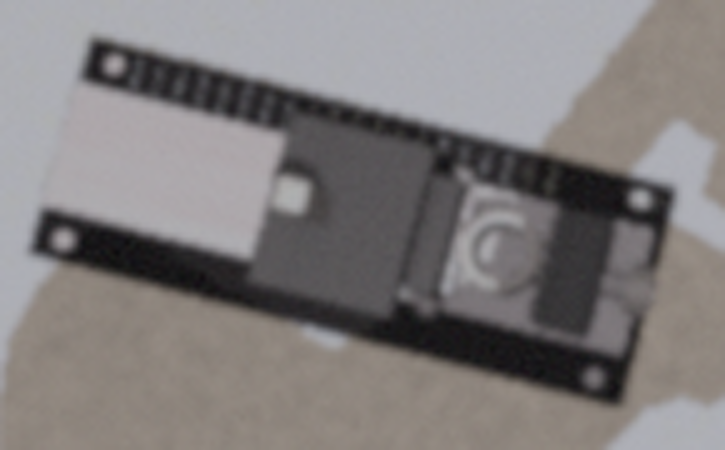

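```bash
cat > lean.py <<'E'
from meas import *
def lean(d,y0,fr=(532.6,140.0)):
    P=pts(d).reshape(-1,3);P=P[(P[:,0]>430)&(P[:,0]<620)&(P[:,1]>-20)&(P[:,1]<300)];g=gf(P,fr,75)
    # back face of jaw near y0
    m=(abs(g[:,0])<23)&(g[:,2]>46)&(g[:,2]<68)&(abs(g[:,1]-y0)<4)
    return g[m]
def post(d,fr=(532.6,140.0)):
    P=pts(d).reshape(-1,3);P=P[(P[:,0]>430)&(P[:,0]<620)&(P[:,1]>-20)&(P[:,1]<300)];g=gf(P,fr,75)
    m=(abs(g[:,0])<12)&(abs(g[:,2]-105)<4)&(g[:,1]>-30);return g[m]
def fit(k):
    A=np.c_[np.ones(len(k)),k[:,2]-57,k[:,0]];c,r,_,_=np.linalg.lstsq(A,k[:,1],rcond=None)
    s=np.sqrt(r[0]/len(k)) if len(r) else 0
    return c.round(4),len(k),"slope se %.4f"%(s/np.sqrt(len(k))/k[:,2].std())
E
python3 - <<'E'
from lean import *
from cell import arm
K=[lean(dict(np.load(f"side{i}.npz")),24.0) for i in(0,1,2,3,4)]
print("before",fit(np.vstack(K)),[k[:,1].mean().round(2) for k in K],np.mean([post(dict(np.load(f"side{i}.npz"))).mean(0) for i in(0,1,2,3,4)],0))
D=[arm.get_image("side") for _ in range(8)]
K=[lean(d,-37.5) for d in D];print("after",fit(np.vstack(K)),np.mean([post(d).mean(0) for d in D],0))
T=[arm.get_image("top") for _ in range(6)];fr=(535.6,137.3)
print("top post after",np.mean([post(d,fr).mean(0) for d in T],0),"before",np.mean([post(dict(np.load(f"top{i}.npz")),fr).mean(0) for i in(0,1)],0))
E
```

```text
before (array([2.32779e+01, 3.20000e-03, 1.30000e-03]), 508, 'slope se 0.0071') [np.float64(23.12), np.float64(23.26), np.float64(23.43), np.float64(23.3), np.float64(23.28)] [  2.74688914  74.48602034 104.09253106]
after (array([-3.74629e+01,  1.43000e-02, -2.80000e-03]), 803, 'slope se 0.0056') [  2.05399019  12.997716   103.99320342]
top post after [  0.91239334  12.9120358  104.74123503] before [  1.47209301  74.71193037 104.4556929 ]
```

Run:
```python
from lean import *
from cell import arm
D=[arm.get_image("side") for _ in range(30)]
def avg(D):
    Z=np.array([d["z_map"] for d in D],float);Z[Z==0]=np.nan
    d=dict(D[0]);d["z_map"]=np.nan_to_num(np.nanmedian(Z,0));return d
A=avg(D);np.savez("sideA.npz",**A)
B=avg([dict(np.load(f"side{i}.npz")) for i in(0,1,2,3,4)])
def pfit(d,y0):
    P=pts(d).reshape(-1,3);P=P[(P[:,0]>430)&(P[:,0]<620)&(P[:,1]>-20)&(P[:,1]<300)];g=gf(P,(532.6,140.0),75)
    m=(abs(g[:,0]-2)<7)&(g[:,2]>50)&(g[:,2]<98)&(abs(g[:,1]-y0)<4);k=g[m]
    A=np.c_[np.ones(len(k)),k[:,2]-57];c,r,_,_=np.linalg.lstsq(A,k[:,1],rcond=None)
    return c.round(4),len(k),np.sqrt(r/len(k))
print("before jaw",fit(lean(B,23.3)),"post back",pfit(B,81.3))
print("after  jaw",fit(lean(A,-37.5)),"post back",pfit(A,19.8))
print(arm.get_state()["t"])
```

```text
before jaw (array([2.3288e+01, 4.8000e-03, 6.6000e-03]), 106, 'slope se 0.0105') post back (array([7.98701e+01, 5.50000e-03]), 71, array([0.85147258]))
after  jaw (array([-3.74343e+01,  2.37000e-02,  1.20000e-03]), 99, 'slope se 0.0067') post back (array([ 1.82713e+01, -2.80000e-03]), 72, array([0.55251461]))
33.7
```

Run:
```python
from meas import *
from cell import arm
A=dict(np.load("side0.npz"));B=dict(np.load("sideA.npz"))
T=dict(np.load("top0.npz"))
for n,(u,v),h in(("rod",(397,234),40),("block",(455,287),40),("collar",(395,286),16),("pink",(455,197),40),("flux",(491,181),75),("spool",(301,152),42),("heatsink",(150,332),30)):
    c=ray(T,u,v,h);o=[]
    for d in(A,B):
        P=pts(d).reshape(-1,3);m=(np.hypot(P[:,0]-c[0],P[:,1]-c[1])<38)&(P[:,2]>8)&(P[:,2]<h+6);o+=[P[m].mean(0).round(1) if m.any() else None]
    print(n,*o)
f=B["frame"];cv2.imwrite("pics/final.png",f)
```

```text
rod [ 592.5 -153.6   30.3] [ 592.5 -153.7   30.5]
block [ 475.2 -270.    30.1] [ 475.1 -270.    29.7]
collar [ 480.7 -153.3   13.7] [ 480.5 -153.1   13.7]
pink [ 671.  -287.6   27.6] [ 670.8 -287.6   27.7]
flux [ 701.4 -358.5   41. ] [ 701.3 -358.4   41.6]
spool [781.5  47.4  38.4] [781.4  47.4  38.4]
heatsink [393.  378.7  23.1] [392.9 378.7  23.7]
```

View pics/final.png

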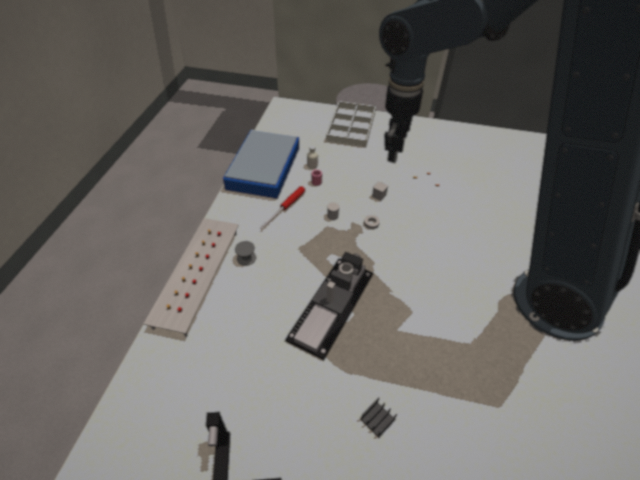

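The final view shows the tube standing between the caliper jaws at about (346,267). The gripper is clear at about (395,140), and the seven other objects I compared moved less than 0.3 mm. I'm handing in.

```bash
python3 -c "
from cell import arm
print(arm.hand_in(), arm.get_state()['t'])"
```

```text
the job is handed in; nothing more can be done
the job is handed in; nothing more can be done
```

The tube stands upright on the beam near the centre line, let go of, with the sliding jaw drawn up by its post and left closed on it. I handed the job in at about 34 s, with the gripper clear of everything.

- **Closing force:** The pull on the post rose from about 3.9 N while sliding freely to about 7.8 N at the end, which puts roughly 3.9 N on the tube.
- **Check that disagreed:** Depth images taken after release show the jaw leaning back about 0.02 rad and yielding about 0.9 mm. That suggests about 2.5 to 3 N, so the grip may be a little lighter than asked. I did not nudge the jaw again.
- **Other checks:** The tube was upright and seated between both faces in both views. The rod, block, collar, pink tube, flux bottle, spool and heat sink moved less than 0.3 mm. The screwdriver I checked only by eye, and it looked unmoved.
- **Tool tilt:** Chained move rows let the tool tilt drift, by up to about 3° before the grasp. I corrected it before gripping the tube and again before pinching the post.

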